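Slide the white bottle home in its bay and shut the guard arm

ROBOT

A 6-joint arm with a two-finger parallel gripper is mounted at the origin on a cart in front of the work surface, level with it; the furniture and walls round the work are solid. World frame = base frame: x ahead of the robot, y to its left, z up, the work surface at z = 0. Lengths are in m, angles in rad, forces in N, time in s.
With the tool pointing down it reaches from about 0.275 to 0.875 m from the base axis. Payload 12.5 kg.
Tool frame: the origin (TCP) lies between the finger pads; the fingertips stand 22 mm ahead of it and the grasp point (between the pads) lies 3 mm ahead of it; z points along the fingers, y is the direction in which the jaws open and shut (so a half turn about z gives the same grasp; the last joint's range is limited). The gripper opens to 85 mm and grips with 20 to 120 N. Pads are 22 mm wide; open, the fingers measure 114 mm over their backs; the gripper's body (76 mm by 85 mm) begins 54 mm behind the grasp point. The pads swing forward as they close: fully open they stand 13 mm farther back than shut.
Start: joints at [1.059, 0.351, 1.652, -0, 1.139, -0.085], TCP at [0.228, 0.501, 0.226] pointing down, gripper open.
Joint ranges: [-2.75, 2.75], [-0.79, 2.1], [0.01, 2.65], [-1.57, 4.71], [0.07, 3.14], [-2.87, 2.87]. Speed limits (rad/s): [2.22, 2.22, 2.79, 3.14, 3.14, 3.14].

INTERFACE

Orientations are given as a 3x3 rotation matrix whose columns are the frame's x, y, z axes.
In Python, from rig import telemetry, read_camera, r, models gives the robot as it stands.
- The arm moves only by the tool servo_tool, never from a script. Its argument "plan" is a list of rows, each a list of 7 numbers: the shift along the tool's x, y, z in mm, then the turn, a rotation vector about the tool's x, y, z in degrees, then the closure, from 0 (fully open) to 1 (shut). A call has 1 to 5 rows; each row is the pose to reach, as a shift and turn from the pose measured when the call began, along the tool's axes at that moment; what a row does not reach only later rows make up. A row lasts 1/8 s, in which the tool goes at most 62.5 mm and 10.7 degrees, less where a joint would pass 70% of its speed; a pose out of reach is approached as far as the arm can. A call with a gripper value outside its range is refused whole. The fingers move at their own pace and stop on an object; "squeeze" is the grip in N (left out, the last holds). Time passes only in rows, so rows that repeat a pose let the fingers close. It gives the time, the measured TCP pose, the force and the opening at its end, in the units of the state.
- telemetry.state(): the state, without advancing time (a new reading comes with each control period).
- read_camera(name): name is "scene" or "top" or "wrist"; returns a dict with "color" (420x560x3 uint8, red, green, blue), "z_map" (420x560 float32, m along the optical axis (not along the pixel's ray), 0 where there is no reading), "intrinsics" (3x3 intrinsics, pixels), "R" (3x3) and "t" (3): a world point X has camera coordinates R X + t; the wrist camera has in their place "T_tool_cam" (4x4, takes a point from camera to tool coordinates, whose origin is the TCP and whose axes are the flange's). Camera axes: x right, y down, z forward; pixel columns grow to the right and rows downward; lengths in m; the calibration is good to about 2 mm. A picture is of the moment at which its call begins: read the wrist's pose just before it.
- r.close_job(): hands the job in, once; it reports no verdict.
Trained networks look in a picture, given as the dict that the camera call returned (one of the last four; its "shot" number tells which), for a name from the list of things; names that differ only in an ending like _2 or _b are one class to them, and where a whole thing is asked for, a point or a joint stands for the part that bears it (a point fixed in the world has none). Each returns a list of dicts, best first, with "confidence" (0 to 1); they miss things now and then, are a little off and sometimes report something else, mostly with a low value. They report only what shows in the picture. A call takes as long as a camera call.
- models.look_for(query, picture): "at" ([x, y, z] in m, in world coordinates, good to about 4 mm: the middle of the surface that is visible of it).
- models.cut_out(query, picture): "region" (420x560 bool, what is visible of it).
The state is a dict: "time_s": time; "qpos": joint angles; "dq": joint speeds; "joint_efforts": joint torques, N m; "ee_pos": TCP position; "eef_rot": TCP orientation; "ft_force": force on the tool from outside, world axes, zero at the start; "ft_torque": the same for the moment, N m; "finger_gap": finger opening in m.
Only numpy, scipy, OpenCV 4.12 (cv2) and the standard library are available. Lean on these libraries where they do the work, as an engineer would, in place of code of your own. Each camera call takes 0.05 s, during which the arm holds its last target.

TASK

Without lifting it, push the tall white bottle across the bench by the lower half of its body, upright all the way, into the open end of its rail bay until it meets the spring-loaded stop; keep it pressed on the stop for a second with about 9 N over what sliding it takes (never hard: 14 N at most), then ease off slowly so that it stays inside, leaning on the stop. Then swing the red guard arm fully shut across the mouth behind it. Leave the other things on the bench where they are.

Things in the scene. Friction and masses are not known exactly. Their poses are not given: they have to be found in the camera images.
- bottle_mid (a point): centre of the white plastic bottle with white cap, 167 mm tall, body 78 mm across, 0.4 to 0.75 kg, loose. On its axis, 83.5 mm above its underside; z up its axis. Sliding it takes a few N (varies); pushed high it tips. An upright gripper's body would hit its upper half: lean the tool back about 40 degrees and push with fingertips, two of them some 40 mm apart across the push to cradle it
- bay: the bottle bay, fixed: two parallel dark steel rails 22 mm high, 10 mm thick, 200 mm long, 92 mm apart inside, no floor. It lies across in front of the robot, its open mouth to the robot's left. Origin: middle of the mouth (between the near rail ends), at bench height; +x points into the bay along its centre line (roughly to the robot's right), +y to its rail farther from the robot
- bay_back (a point): middle of the cross bar at the bay's far end, 195 mm inside the mouth, 22 mm high. Between it and the mouth stands the depth stop, whose rubber-faced pad is 70 mm wide, 4 to 38 mm above the bench. The pad's free front face is set anew each time, 88 to 138 mm inside the mouth, and not measured: feel (or look) for it. It gives 1 mm per 2 N and goes solid after 10 mm (20 N)
- guard (a joint): the red guard arm on an upright pin at the far (+y) end of the mouth: 0 rad = fully shut, straight across the mouth (its end stop); grows as its free end swings out, away from the mouth, and on away from the robot, up to 2.5; starts open at 2.0 to 2.3. It stays where it is left (friction about 0.06 N m)
- guard_hinge (a point): on the guard arm's pin, 19 mm above the bench, 8 mm before the mouth line and 58 mm to the far side (bay +y) of the bay's centre line. The frame turns with the arm: its -y runs along the arm from the pin to the free end, and its -x side is the outer face, pushed on to shut the arm
- guard_tip (a point): at the free end of the guard arm, 134 mm from the pin, in a black round end 14 mm wide. The arm is a bar 8 mm thick, from 10 to 28 mm above the bench.
- lidded_cup: white cup with a white rim, 54 mm across, 66 mm tall, origin under its base: a bystander
- lab_timer: black timer with a display, 45 x 75 x 63 mm, origin under its centre: a bystander

How it is judged:
On the way, in this order (a step that is already met when the one before it is completed fails the run):
1. the bottle stands in the mouth of the bay, between the rails (x of bottle_mid in the frame of bay above 0.015 m and y of bottle_mid in the frame of bay between -0.012 and 0.012 m and angle between bottle_mid's own z axis and vertical below 0.15 rad), for 0.1 s.
2. the bottle is pressed against the stop with more than 4.5 N for half a second (x of bottle_mid in the frame of bay above 0.046 m and contact force between bottle and bay above 4.5 N and contact force between the fingers and bottle above 3 N and angle between bottle_mid's own z axis and vertical below 0.15 rad), for 0.5 s.
3. the guard arm is shut behind the bottle (value of joint guard below 0.1 rad), for 0.2 s.
At the end, for the whole second after the job is handed in: The bottle stands upright (within 0.06 rad) and at rest between the rails, its axis at least 46 mm inside the mouth and within 12 mm of the centre line, still leaning on the sprung stop (more than 0.2 N); the guard arm is shut to within 0.1 rad (value of joint guard below 0.1 rad and x of bottle_mid in the frame of bay above 0.046 m and y of bottle_mid in the frame of bay between -0.012 and 0.012 m and contact force between bottle and bay above 0.2 N and angle between bottle_mid's own z axis and vertical below 0.06 rad and linear speed of bottle below 0.02 m/s); the robot touches nothing.
It fails at once if the bottle is tipped by more than 0.25 rad (angle between bottle_mid's own z axis and vertical above 0.25 rad).
It fails at once if the bottle is lifted (its middle more than 100 mm above the bench) (height (world z) of bottle_mid above 0.0985 m).
It fails at once if the fingers push the bottle above half its height (contact force between the fingers and bottle above 1 N and height (world z) of the grasp point above 0.09 m).
It fails at once if the bottle is pressed on the bay with more than 16 N (contact force between bottle and bay above 16 N).
It fails at once if a bystander is pushed out of its place by more than 30 mm (distance of any of lidded_cup, lab_timer from where it was at the start of the episode above 0.03 m).
It also fails if it takes over 72 s, if anything falls off the work surface, if the arm or the gripper's body presses on something with over 40 N, if the wrist force passes 120 N, or if a joint passes its speed limit or range.

## Working session

There is one attempt and no reset: what is moved stays moved. The work goes in short steps, Python scripts to look and compute and a tool call to move; the robot and the scene stay as the last step left them, time stands still between calls to the robot, and variables do not carry over. Pictures are saved under pics/ and viewed, and the job is handed in when it is done.

Besides the shell and the picture viewer there is one more tool, called after "Emit:" by a JSON object that holds its "api" and its "payload". servo_tool: Moves the arm, as the interface text tells. Its arguments: {"type":"object","properties":{"plan":{"type":"array"},"squeeze":{"type":"number"}},"required":["plan"]}

```bash
mkdir -p pics; ls
python3 - <<'E'
from rig import telemetry, read_camera, r, models
import numpy as np, cv2
s=telemetry.state(); print({k:np.round(v,4).tolist() for k,v in s.items()})
for n in ["scene","top"]:
    p=read_camera(n); cv2.imwrite(f"pics/{n}0.png",p["color"][...,::-1])
    print(n,np.round(p["R"],3).tolist(),np.round(p["t"],3),p["intrinsics"].tolist())
    for q in ["bottle_mid","bay","guard","guard_tip","guard_hinge","bay_back","lidded_cup","lab_timer"]:
        try: 
            for d in models.look_for(q,p)[:2]: print(n,q,np.round(d["at"],4),round(d["confidence"],2))
        except Exception as e: print(q,e)
E
```

```text
pics
{'time_s': 0.0, 'qpos': [1.0594, 0.3512, 1.6524, -0.0, 1.1391, -0.0846], 'dq': [-0.0007, 0.0003, 0.0001, -0.0013, 0.0005, -0.0005], 'joint_efforts': [-0.0004, -50.611, -29.1399, -0.0001, 0.0047, -0.0], 'ee_pos': [0.2275, 0.5004, 0.2254], 'eef_rot': [[-0.9103, 0.4139, -0.0006], [0.4139, 0.9103, -0.001], [0.0001, -0.0012, -1.0]], 'ft_force': [-0.5121, 0.2747, 0.3488], 'ft_torque': [-0.0792, 0.0326, 0.0253], 'finger_gap': 0.0852}
scene [[0.827, -0.562, 0.012], [-0.306, -0.468, -0.829], [0.472, 0.682, -0.559]] [-0.471  0.254  0.75 ] [[480.71873828623706, 0.0, 269.08827471613137], [0.0, 480.71873828623706, 215.41535002588074], [0.0, 0.0, 1.0]]
scene bottle_mid [0.4959 0.2192 0.0915] 0.59
scene bay [ 0.5398 -0.0617  0.0157] 0.79
scene guard [0.6173 0.1287 0.0323] 0.61
scene guard_tip [0.6204 0.1333 0.027 ] 0.49
scene guard_hinge [0.6191 0.138  0.0265] 0.69
scene bay_back [ 0.5323 -0.0624  0.0226] 0.93
scene bay_back [0.6189 0.1297 0.0296] 0.57
scene lidded_cup [ 0.7046 -0.0938  0.0604] 0.91
scene lab_timer [0.7254 0.2059 0.0368] 0.96
top [[-0.021, -1.0, 0.006], [-0.985, 0.019, -0.172], [0.172, -0.01, -0.985]] [0.06  0.604 0.952] [[459.6952680383205, 0.0, 288.89661239236193], [0.0, 459.6952680383205, 215.53661232947925], [0.0, 0.0, 1.0]]
top bottle_mid [0.5034 0.243  0.1317] 0.78
top bottle_mid [ 0.5554 -0.0391  0.0219] 0.73
top bay [ 0.559  -0.035   0.0197] 0.72
top guard [0.6253 0.15   0.0285] 0.6
top guard_tip [0.6218 0.1515 0.0295] 0.53
top guard_tip [0.7257 0.2177 0.0471] 0.32
top guard_hinge [0.6196 0.1511 0.0328] 0.65
top bay_back [ 0.5601 -0.0372  0.0218] 0.96
top lidded_cup [ 0.7121 -0.0834  0.0638] 0.57
top lab_timer [0.7277 0.2173 0.0483] 0.81
top lab_timer [0.618  0.1496 0.036 ] 0.44
```

View pics/scene0.png

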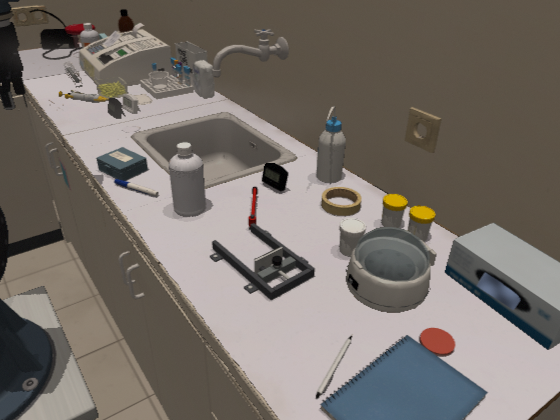

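View pics/top0.png

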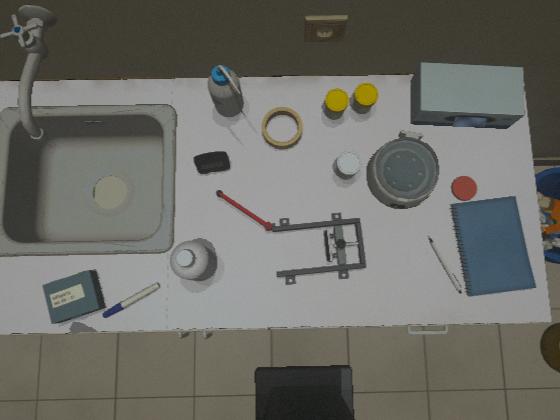

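The scene view has the bottle at (188,180), the bay around (265,260), and the red guard at (253,205). The top view has the mouth near (274,250), the hinge at (269,226), the guard tip at (220,193), and the pad at about (327,245). Next I'll measure these accurately from depth.

```bash
cat > h.py <<'E'
from rig import telemetry, read_camera, r, models
import numpy as np, cv2
def cloud(p):
    z=p["z_map"];K=p["intrinsics"];v,u=np.indices(z.shape)
    c=np.stack([(u-K[0,2])/K[0,0]*z,(v-K[1,2])/K[1,1]*z,z],-1)
    return (c-p["t"])@p["R"]   # R^T (c-t)
def circ(P):
    A=np.c_[2*P,np.ones(len(P))];b=(P**2).sum(1)
    s=np.linalg.lstsq(A,b,rcond=None)[0];return s[:2],np.sqrt(s[2]+s[0]**2+s[1]**2)
E
python3 - <<'E'
from h import *
for n in ["scene","top"]:
    p=read_camera(n);W=cloud(p);ok=p["z_map"]>0;c=p["color"].astype(int)
    X,Y,Z=W[...,0],W[...,1],W[...,2]
    m=ok&(abs(X-.4)<.05)&(abs(Y-.1)<.05); print(n,"bench z",np.median(Z[m]))
    B=ok&(abs(X-.5)<.09)&(abs(Y-.24)<.09)
    for lo,hi in [(.01,.03),(.03,.06),(.06,.1),(.1,.12),(.12,.15),(.155,.18)]:
        mm=B&(Z>lo)&(Z<hi)
        if mm.sum()>20: ce,ra=circ(W[mm][:,:2]); print("bottle",lo,hi,mm.sum(),ce.round(4),ra.round(4),W[mm].mean(0).round(4))
    red=ok&(c[...,0]>90)&(c[...,0]>2*c[...,1])&(c[...,0]>2*c[...,2])&(abs(X-.65)<.12)&(abs(Y-.15)<.15)
    P=W[red]; xy=P[:,:2];mu=xy.mean(0);d=np.linalg.svd(xy-mu,full_matrices=False)[2][0];t=(xy-mu)@d
    print("guard",len(P),"z",np.median(P[:,2]),"ends",(mu+d*t.min()).round(4),(mu+d*t.max()).round(4))
    dark=ok&(c.max(-1)<95)&(Z>.012)&(Z<.03)&(X>.4)&(X<.65)&(Y>-.12)&(Y<.15)
    np.save(f"dark_{n}.npy",W[dark]);
    D=W[dark];print("dark",len(D),D.min(0).round(3),D.max(0).round(3))
    x0,y0=(.4,-.12);im=np.zeros((300,600),np.uint8)
    for q in D: im[int((q[0]-.4)*1000),int((q[1]+.12)*1000)]=255
    cv2.imwrite(f"pics/dark_{n}.png",cv2.resize(im,(800,400),interpolation=cv2.INTER_NEAREST))
p=read_camera("top");cv2.imwrite("pics/topcrop.png",cv2.resize(p["color"][140:300,160:380,::-1],None,fx=3.6,fy=3.6,interpolation=cv2.INTER_CUBIC))
E
```

```text
scene bench z -0.09034358375192934
bottle 0.01 0.03 231 [0.5077 0.2487] 0.0375 [0.4948 0.2222 0.0203]
bottle 0.03 0.06 367 [0.5077 0.249 ] 0.0377 [0.4959 0.2215 0.0454]
bottle 0.06 0.1 502 [0.508  0.2496] 0.0382 [0.4959 0.2218 0.0804]
bottle 0.1 0.12 277 [0.5081 0.2496] 0.038 [0.4962 0.2223 0.1101]
bottle 0.12 0.15 493 [0.5042 0.2409] 0.0249 [0.5    0.2314 0.1331]
bottle 0.155 0.18 151 [0.5067 0.2469] 0.0132 [0.5052 0.2433 0.1642]
guard 101 z 0.02877135752568077 ends [0.6642 0.2055] [0.5831 0.0875]
dark 1618 [ 0.475 -0.12   0.012] [0.622 0.137 0.03 ]
top bench z 0.0006873748776138665
bottle 0.01 0.03 50 [0.5077 0.2508] 0.0387 [0.4982 0.2198 0.0191]
bottle 0.03 0.06 74 [0.5077 0.2509] 0.0387 [0.4956 0.2218 0.0452]
bottle 0.06 0.1 117 [0.5079 0.2514] 0.0392 [0.4958 0.2204 0.0807]
bottle 0.1 0.12 71 [0.5081 0.2518] 0.0393 [0.495  0.2227 0.1115]
bottle 0.12 0.15 889 [0.5074 0.2501] 0.0295 [0.5056 0.2457 0.1342]
bottle 0.155 0.18 256 [0.507 0.249] 0.012 [0.5068 0.2487 0.1673]
guard 183 z 0.029205276724357153 ends [0.6618 0.2018] [0.583  0.0891]
dark 1227 [ 0.475 -0.119  0.012] [0.621 0.15  0.03 ]
```

View pics/topcrop.png

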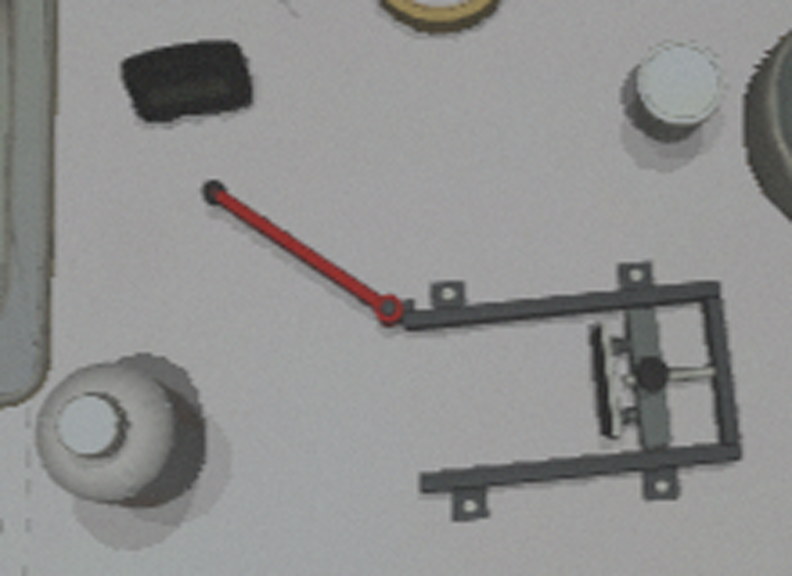

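View pics/dark_top.png

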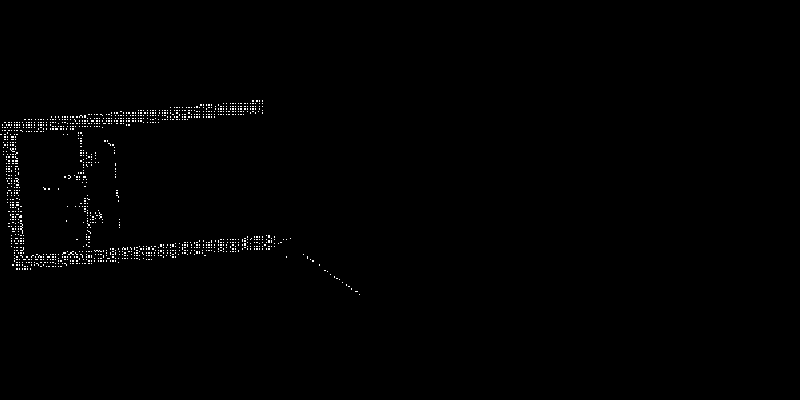

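```bash
cat > fit.py <<'E'
from h import *
from scipy.optimize import minimize, least_squares
rects=[(0,200,46,56),(0,200,-56,-46),(190,200,-56,56)]
def tob(xy,q):
    o=q[:2];c,s=np.cos(q[2]),np.sin(q[2]);R=np.array([[c,-s],[s,c]]);return (xy-o)@R
for n in ["scene","top"]:
    D=np.load(f"dark_{n}.npy");D=D[(D[:,2]>.017)&(D[:,2]<.026)&(D[:,1]<.105)];xy=D[:,:2]
    def cost(q):
        b=tob(xy,q)*1000;d=np.full(len(b),99.)
        for a in rects:
            dx=np.maximum(np.maximum(a[0]-b[:,0],b[:,0]-a[1]),0);dy=np.maximum(np.maximum(a[2]-b[:,1],b[:,1]-a[3]),0)
            d=np.minimum(d,np.hypot(dx,dy)+.15*abs(b[:,1]-np.clip(b[:,1],-51,51) if 0 else np.minimum(abs(abs(b[:,1])-51),5)))
        return np.minimum(d,6).mean()
    best=None
    for a in np.linspace(-.2,.2,9):
        o=minimize(cost,[.53,.08,-np.pi/2+a],method="Nelder-Mead",options=dict(initial_simplex=np.array([.53,.08,-np.pi/2+a])+np.array([[0,0,0],[.02,0,0],[0,.02,0],[0,0,.08]]),xatol=1e-5,fatol=1e-5,maxiter=2000))
        if best is None or o.fun<best.fun:best=o
    q=best.x;print(n,q,best.fun)
    b=tob(xy,q)*1000
    for sgn in (1,-1):
        m=abs(sgn*b[:,1]-51)<9;print(" rail",sgn,"x",np.percentile(b[m,0],[0,1,2,98,99,100]).round(1),"y",np.percentile(b[m,1],[2,50,98]).round(1),"slope",np.polyfit(b[m&(b[:,0]<185),0],b[m&(b[:,0]<185),1],1).round(4))
    m=(b[:,0]>150)&(abs(b[:,1])<40)&(b[:,0]>180);print(" back x",np.percentile(b[m,0],[2,50,98]).round(1))
    A=np.load(f"dark_{n}.npy");bb=tob(A[:,:2],q)*1000
    m=(abs(bb[:,1])<38)&(bb[:,0]>70)&(bb[:,0]<150);print(" pad",np.percentile(bb[m,0],[0,1,5,10,20]).round(1))
    for nm,P in dict(bottle=[.5078,.250],hinge=[.583,.088],tip=[.663,.204]).items(): print(" ",nm,(tob(np.array([P]),q)*1000).round(1))
E
python3 fit.py
python3 - <<'E'
from h import *
for n in ["scene","top"]:
    p=read_camera(n);W=cloud(p);X,Y,Z=W[...,0],W[...,1],W[...,2]
    m=(p["z_map"]>0)&(Z>.03)&(Z<.042)&(X>.47)&(X<.6)&(Y>-.1)&(Y<.05)
    print(n,m.sum()); P=W[m]; P=P[np.argsort(-P[:,1])];print(P[:25].round(4).tolist())
E
```

```text
scene [ 0.52867593  0.08190858 -1.48544064] 1.6092941062632138
 rail 1 x [ -7.4  -4.8  -1.3 198.6 199.6 200.1] y [42.7 50.1 56.8] slope [-6.80000e-03  5.12793e+01]
 rail -1 x [  1.    3.7   7.  196.4 197.9 198.9] y [-54.9 -51.8 -44.3] slope [ 2.40000e-03 -5.14906e+01]
 back x [190.1 196.9 200.4]
 pad [121.4 122.8 123.2 123.6 123.9]
  bottle [[-169.3   -6.5]]
  hinge [[-1.4 54.6]]
  tip [[-110.2  144.2]]
top [ 0.53025511  0.08421104 -1.48773299] 1.0896071740535305
 rail 1 x [ -8.9   2.5   4.6 196.3 197.4 199.2] y [45.7 50.4 55.9] slope [-1.00000e-03  5.06881e+01]
 rail -1 x [  3.2   4.2   6.1 196.7 198.2 200.3] y [-55.8 -50.9 -44.7] slope [-1.00000e-04 -5.09131e+01]
 back x [190.1 194.7 199.9]
 pad [116.7 116.7 117.  117.1 130.4]
  bottle [[-167.1   -8.6]]
  hinge [[ 0.6 52.9]]
  tip [[-108.4  142.2]]
scene 223
[[0.5717, -0.0316, 0.036], [0.5667, -0.0317, 0.0356], [0.5638, -0.0322, 0.0372], [0.5585, -0.0328, 0.0373], [0.5486, -0.033, 0.0366], [0.5434, -0.0336, 0.0367], [0.5457, -0.0337, 0.0358], [0.5406, -0.034, 0.0357], [0.5625, -0.0341, 0.0365], [0.5356, -0.0344, 0.0356], [0.538, -0
[... 356 characters left out ...]
], [0.5196, -0.037, 0.0368]]
top 152
[[0.5578, -0.031, 0.0364], [0.5599, -0.031, 0.0373], [0.5621, -0.031, 0.038], [0.5665, -0.0312, 0.038], [0.5539, -0.0312, 0.0321], [0.556, -0.0312, 0.033], [0.5688, -0.0313, 0.0375], [0.571, -0.0314, 0.0374], [0.5647, -0.0314, 0.0347], [0.5422, -0.0326, 0.0374], [0.5359, -0.0326, 0.0346], [0.5486, -0.0326, 0.0397], [0.5509, -0.0328, 0.0389], [0.5382, -0.0328, 0.0335], [0.5404, -0.0328, 0.0338], [0.5468, -0.0328, 0.0361], [0.5447, -0.0329, 0.0352], [0.5532, -0.0329, 0.0376], [0.5556, -0.0332, 0.0361], [0.5683, -0.0332, 0.0407], [0.5599, -0.0332, 0.037], [0.558, -0.0333, 0.035], [0.5644, -0.0334, 0.037], [0.5709, -0.0335, 0.0378], [0.5626, -0.0336, 0.0339]]
```

```bash
cat >> h.py <<'E'
from scipy.spatial.transform import Rotation as Ro
O=np.array([.5295,.0838,0.]);PSI=-1.487
u=np.array([np.cos(PSI),np.sin(PSI),0]);by=np.array([-u[1],u[0],0]);k=np.array([0,0,1.])
def lean(deg,yaw=0):
    a=np.radians(deg);y=yaw and Ro.from_rotvec(k*yaw)
    z=np.sin(a)*u-np.cos(a)*k;yy=by
    R=np.c_[np.cross(yy,z),yy,z]
    return (y.as_matrix()@R) if yaw else R
def tb(P): d=np.asarray(P)-O;return np.array([d@u,d@by,d[2]])*1000
def fb(x,y,z): return O+(x*u+y*by+z*k)/1000
def goto(P,R=None):
    s=telemetry.state();C=np.array(s["eef_rot"]);p=np.array(s["ee_pos"])
    sh=C.T@(np.asarray(P)-p)*1000;rv=np.degrees(Ro.from_matrix(C.T@(C if R is None else R)).as_rotvec())
    print("shift",sh.round(1).tolist(),"rot",rv.round(2).tolist());return sh,rv
def st():
    s=telemetry.state();print("t",round(s["time_s"],2),"bay",tb(s["ee_pos"]).round(1),"F bay",np.round([np.dot(s["ft_force"],a) for a in (u,by,k)],2),"gap",round(s["finger_gap"],4),"q",np.round(s["qpos"],2))
    C=np.array(s["eef_rot"]);print(" per mm: u",(C.T@u).round(3),"by",(C.T@by).round(3),"up",(C.T@k).round(3));return s
E
python3 - <<'E'
from h import *
st();goto(fb(-270,-8,140),lean(40))
p=read_camera("top");W=cloud(p)
X,Y,Z=W[...,0],W[...,1],W[...,2]
for y in np.arange(.26,.62,.04):
    print(round(y,2),[round(float(np.percentile(Z[(abs(X-x)<.02)&(abs(Y-y)<.02)&(p["z_map"]>0)],98)),3) for x in (.4,.45,.5,.55,.6)])
E
```

```text
t 1.15 bay [-440.7 -265.9  225.9] F bay [-0.01  1.12 -0.24] gap 0.0856 q [ 1.06  0.35  1.65  0.    1.14 -0.08]
 per mm: u [-0.489 -0.872 -0.   ] by [-0.872  0.489 -0.   ] up [ 0.  0. -1.]
shift [-308.4, -22.9, 85.9] rot [21.17, -36.12, 58.16]
0.26 [0.005, 0.103, 0.17, 0.14, 0.004]
0.3 [0.004, 0.005, 0.134, 0.007, 0.006]
0.34 [0.005, 0.018, 0.005, 0.008, 0.008]
0.38 [0.005, 0.018, 0.004, 0.008, -0.146]
0.42 [0.019, 0.015, 0.005, 0.009, -0.142]
0.46 [0.04, 0.041, 0.016, 0.008, -0.143]
0.5 [0.041, 0.042, 0.042, 0.008, -0.14]
0.54 [0.042, 0.043, 0.037, 0.008, -0.142]
0.58 [0.039, 0.042, 0.005, 0.009, -0.142]
```

Emit:
{"api": "servo_tool", "payload": {"plan": [[-60,-5,0,3,-5,8,0.5],[-110,-9,10,6,-10,16.5,0.5],[-160,-12,20,9,-15.5,25,0.5],[-200,-15,35,12,-20.5,33,0.5],[-245,-18,50,15,-26,41.5,0.5]], "squeeze": 20}}

```text
time_s: 1.82
ee_pos: [0.4443, 0.3824, 0.1758]
eef_rot: [[-0.356, 0.926, 0.122], [0.797, 0.369, -0.477], [-0.487, -0.073, -0.87]]
ft_force: [-0.5, 0.5, -0.5]
finger_gap: 0.0428
```

Run:
```python
from h import *
st();goto(fb(-270,-8,140),lean(40))
```

```text
t 1.82 bay [-304.7  -59.9  175.8] F bay [-0.51 -0.45 -0.51] gap 0.0428 q [ 0.82  0.63  1.43 -0.43  1.4   0.57]
 per mm: u [-0.824 -0.29   0.486] by [-0.288  0.954  0.081] up [-0.487 -0.073 -0.87 ]
shift [-26.1, 42.1, 52.2] rot [6.21, -10.06, 16.3]
```

Emit:
{"api": "servo_tool", "payload": {"plan": [[-13,21,26,3,-5,8,0.53],[-26,42,52,6.2,-10,16.3,0.53],[-26,42,52,6.2,-10,16.3,0.53]]}}

```text
time_s: 2.2
ee_pos: [0.4994, 0.351, 0.137]
eef_rot: [[-0.064, 0.997, 0.05], [0.762, 0.081, -0.643], [-0.645, -0.003, -0.764]]
ft_force: [-0.0, 0.7, -0.1]
finger_gap: 0.0402
```

Run:
```python
from h import *
st();goto(fb(-266,-8,42),lean(40))
p=read_camera("scene");cv2.imwrite("pics/s1.png",p["color"][...,::-1])
p=read_camera("wrist");cv2.imwrite("pics/w1.png",p["color"][...,::-1])
```

```text
t 2.2 bay [-268.7   -7.6  137. ] F bay [-0.74  0.04 -0.13] gap 0.0402 q [ 0.76  0.81  1.28 -0.52  1.55  0.82]
 per mm: u [-0.764  0.003  0.645] by [ 0.     1.    -0.004] up [-0.645 -0.003 -0.764]
shift [59.1, -0.1, 74.4] rot [-0.25, 0.14, -0.02]
```

View pics/s1.png

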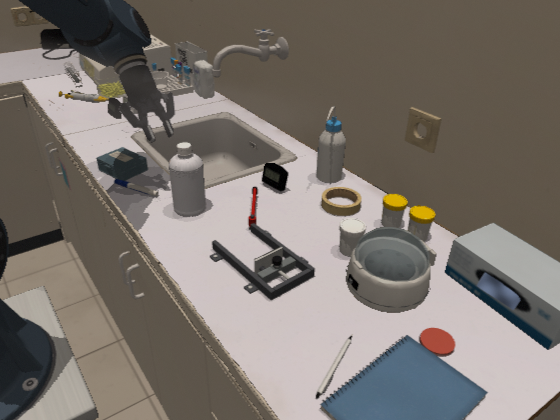

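View pics/w1.png

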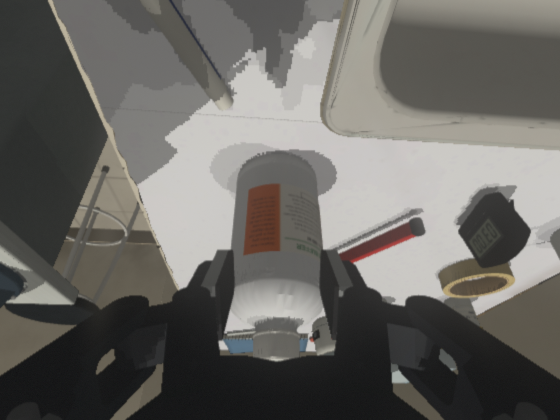

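Emit:
{"api": "servo_tool", "payload": {"plan": [[15,0,21,0,0,0,0.53],[30,0,42,0,0,0,0.53],[42,0,60,0,0,0,0.53],[52,0,78,0,0,0,0.53],[52,0,78,0,0,0,0.53]]}}

```text
time_s: 2.92
ee_pos: [0.4988, 0.3416, 0.0451]
eef_rot: [[-0.067, 0.996, 0.052], [0.763, 0.085, -0.641], [-0.643, -0.003, -0.766]]
ft_force: [0.2, 0.1, -0.1]
finger_gap: 0.0403
```

Run:
```python
from h import *
st();goto(fb(-240,-8,44),lean(40))
p=read_camera("top");cv2.imwrite("pics/t2.png",cv2.resize(p["color"][140:330,60:380,::-1],None,fx=2.5,fy=2.5))
p=read_camera("wrist");cv2.imwrite("pics/w2.png",p["color"][...,::-1])
```

```text
t 2.92 bay [-259.4   -9.    45.1] F bay [-0.12  0.18 -0.1 ] gap 0.0403 q [ 0.75  0.92  1.32 -0.54  1.41  0.89]
 per mm: u [-0.766 -0.001  0.643] by [-0.003  1.    -0.002] up [-0.643 -0.003 -0.766]
shift [-14.2, 1.0, 13.4] rot [-0.11, -0.0, 0.17]
```

View pics/t2.png

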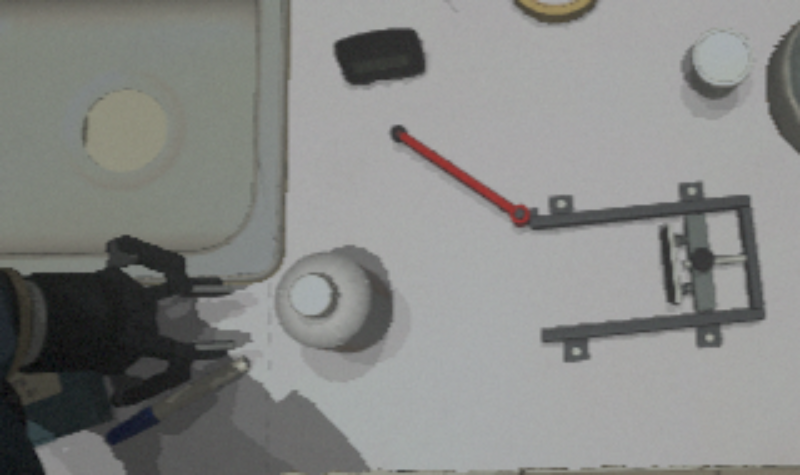

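View pics/w2.png

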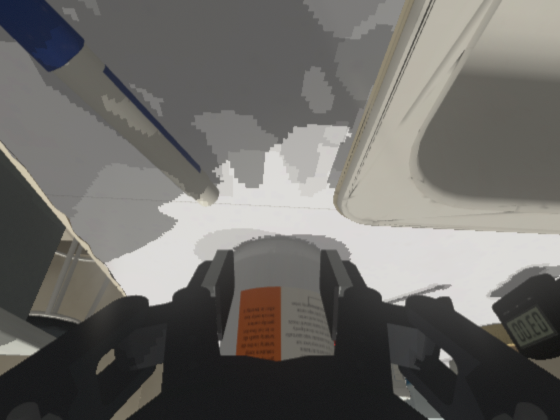

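Emit:
{"api": "servo_tool", "payload": {"plan": [[-4,0,3,0,0,0,0.53],[-8,0,6.5,0,0,0,0.53],[-12,0,10,0,0,0,0.53],[-15,0,13,0,0,0,0.53],[-19,0,16.5,0,0,0,0.53]]}}

```text
time_s: 3.65
ee_pos: [0.5019, 0.3171, 0.0466]
eef_rot: [[-0.066, 0.996, 0.054], [0.764, 0.085, -0.639], [-0.641, -0.001, -0.767]]
ft_force: [0.1, 0.2, -0.6]
finger_gap: 0.0403
```

Run:
```python
from h import *
st()
```

```text
t 3.65 bay [-234.8   -8.    46.6] F bay [-0.17  0.16 -0.59] gap 0.0403 q [ 0.72  0.89  1.37 -0.55  1.37  0.89]
 per mm: u [-0.767 -0.001  0.641] by [-0.001  1.     0.   ] up [-0.641 -0.001 -0.767]
```

Emit:
{"api": "servo_tool", "payload": {"plan": [[-2.5,0,4,0,0,0,0.53],[-5,0,7,0,0,0,0.53],[-8,0,9.5,0,0,0,0.53],[-11,0,12,0,0,0,0.53],[-14,0,14.5,0,0,0,0.53]]}}

```text
time_s: 4.28
ee_pos: [0.5035, 0.2969, 0.0444]
eef_rot: [[-0.066, 0.996, 0.054], [0.765, 0.085, -0.639], [-0.641, -0.001, -0.767]]
ft_force: [1.0, 0.7, 0.1]
finger_gap: 0.04
```

```bash
cat >> h.py <<'E'
def bot():
    for n in ["scene","top"]:
        p=read_camera(n);W=cloud(p);ok=p["z_map"]>0
        c=models.cut_out("bottle_mid",p)
        if not c: print(n,"no bottle");continue
        m=c[0]["region"]&ok;P=W[m]
        for lo,hi in [(.05,.075),(.08,.11),(.155,.175)]:
            Q=P[(P[:,2]>lo)&(P[:,2]<hi)]
            if len(Q)>30:
                ce,ra=circ(Q[:,:2]);
                if lo<.1:
                    ctr=ce
                    # fixed radius
                    from scipy.optimize import least_squares
                    ctr=least_squares(lambda q:np.hypot(*(Q[:,:2]-q).T)-.039,ce,loss="soft_l1",f_scale=.002).x
                else: ctr=ce
                print(n,round(c[0]["confidence"],2),lo,len(Q),"bay",tb([*ctr,0])[:2].round(1),"r",ra.round(4))
E
python3 - <<'E'
from h import *
st();bot()
E
```

```text
t 4.28 bay [-214.6   -8.    44.4] F bay [-0.65  1.02  0.1 ] gap 0.04 q [ 0.7   0.88  1.42 -0.57  1.34  0.89]
 per mm: u [-0.767 -0.001  0.641] by [-0.001  1.     0.   ] up [-0.641 -0.001 -0.767]
scene 0.95 0.05 308 bay [-168.1   -7.1] r 0.0379
scene 0.95 0.08 389 bay [-168.    -7.2] r 0.0454
scene 0.95 0.155 146 bay [-164.4   -8.7] r 0.0132
top 0.69 0.05 66 bay [-168.7   -7.6] r 0.0389
top 0.69 0.08 87 bay [-168.7   -7.5] r 0.0394
top 0.69 0.155 250 bay [-166.7   -8.5] r 0.0119
```

Emit:
{"api": "servo_tool", "payload": {"plan": [[-2,0,2,0,0,0,0.53],[-4,0,4,0,0,0,0.53],[-6.5,0,5.5,0,0,0,0.53],[-9,0,7.5,0,0,0,0.53],[-11,0,9.5,0,0,0,0.53]]}}

```text
time_s: 5.1
ee_pos: [0.5048, 0.2829, 0.0443]
eef_rot: [[-0.065, 0.996, 0.054], [0.765, 0.085, -0.638], [-0.641, -0.0, -0.768]]
ft_force: [-1.9, 3.7, 1.9]
finger_gap: 0.0401
```

Run:
```python
from h import *
st();bot()
```

```text
t 5.1 bay [-200.4   -7.9   44.3] F bay [-3.86 -1.59  1.93] gap 0.0401 q [ 0.68  0.86  1.44 -0.58  1.32  0.88]
 per mm: u [-0.768 -0.001  0.641] by [-0.001  1.     0.   ] up [-0.641 -0.    -0.768]
scene 0.98 0.05 316 bay [-166.6   -6.9] r 0.0379
scene 0.98 0.08 386 bay [-166.4   -6.9] r 0.0379
scene 0.98 0.155 140 bay [-161.7   -9.1] r 0.0126
top 0.62 0.05 72 bay [-167.1   -7.2] r 0.0448
top 0.62 0.08 89 bay [-166.8   -7.4] r 0.0392
top 0.62 0.155 256 bay [-164.7   -8.4] r 0.0119
```

Emit:
{"api": "servo_tool", "payload": {"plan": [[-4,0.4,3.3,0,0,0,0.53],[-8.5,0.8,7,0,0,0,0.53],[-13,1.2,11,0,0,0,0.53],[-18,1.6,15,0,0,0,0.53],[-23,2,19,0,0,0,0.53]]}}

```text
time_s: 5.92
ee_pos: [0.5094, 0.2527, 0.0445]
eef_rot: [[-0.065, 0.996, 0.054], [0.765, 0.085, -0.639], [-0.641, -0.0, -0.767]]
ft_force: [-0.1, 4.1, 0.2]
finger_gap: 0.0404
```

Run:
```python
from h import *
st();bot()
```

```text
t 5.92 bay [-170.    -5.9   44.5] F bay [-4.11  0.21  0.24] gap 0.0404 q [ 0.64  0.84  1.49 -0.61  1.28  0.87]
 per mm: u [-0.767 -0.001  0.641] by [-0.001  1.     0.   ] up [-0.641 -0.    -0.767]
scene 0.64 0.05 325 bay [-135.8   -4.5] r 0.0398
scene 0.64 0.08 403 bay [-135.7   -4.6] r 0.0382
scene 0.64 0.155 153 bay [-131.6   -7. ] r 0.0128
top 0.81 0.05 58 bay [-135.8   -5.1] r 0.0388
top 0.81 0.08 69 bay [-135.8   -5. ] r 0.0394
top 0.81 0.155 248 bay [-133.9   -6.1] r 0.0118
```

Stable: about 4 N of sliding force, upright, and the bottle axis is 34 mm ahead of the TCP. I'll continue.

Emit:
{"api": "servo_tool", "payload": {"plan": [[-5.5,0.6,4.5,0,0,0,0.53],[-11,1.2,9,0,0,0,0.53],[-16.5,1.8,13.5,0,0,0,0.53],[-22,2.4,18.3,0,0,0,0.53],[-27.5,3,23,0,0,0,0.53]]}}

```text
time_s: 6.75
ee_pos: [0.5153, 0.2167, 0.0445]
eef_rot: [[-0.065, 0.996, 0.053], [0.764, 0.084, -0.64], [-0.642, -0.001, -0.767]]
ft_force: [0.8, 4.1, 0.0]
finger_gap: 0.0402
```

Emit:
{"api": "servo_tool", "payload": {"plan": [[-5.5,0.5,4.5,0,0,0,0.53],[-11,1,9,0,0,0,0.53],[-16.5,1.5,13.5,0,0,0,0.53],[-22,1.7,18.3,0,0,0,0.53],[-27.5,2,23,0,0,0,0.53]]}}

```text
time_s: 7.38
ee_pos: [0.5204, 0.1807, 0.0445]
eef_rot: [[-0.065, 0.996, 0.053], [0.764, 0.084, -0.64], [-0.642, -0.001, -0.767]]
ft_force: [-0.9, 3.6, 0.3]
finger_gap: 0.0401
```

Run:
```python
from h import *
st();bot()
p=read_camera("top");cv2.imwrite("pics/t3.png",cv2.resize(p["color"][140:330,60:380,::-1],None,fx=2.5,fy=2.5))
```

```text
t 7.38 bay [-97.3  -0.9  44.5] F bay [-3.68 -0.61  0.27] gap 0.0401 q [ 0.53  0.79  1.6  -0.67  1.19  0.85]
 per mm: u [-0.767 -0.001  0.642] by [-0.001  1.    -0.   ] up [-0.642 -0.001 -0.767]
scene 0.75 0.05 349 bay [-63.1   0.2] r 0.0403
scene 0.75 0.08 423 bay [-63.1   0.4] r 0.038
scene 0.75 0.155 163 bay [-59.3  -1.6] r 0.0128
top 0.72 0.05 331 bay [-121.6  251.7] r 0.0214
```

View pics/t3.png

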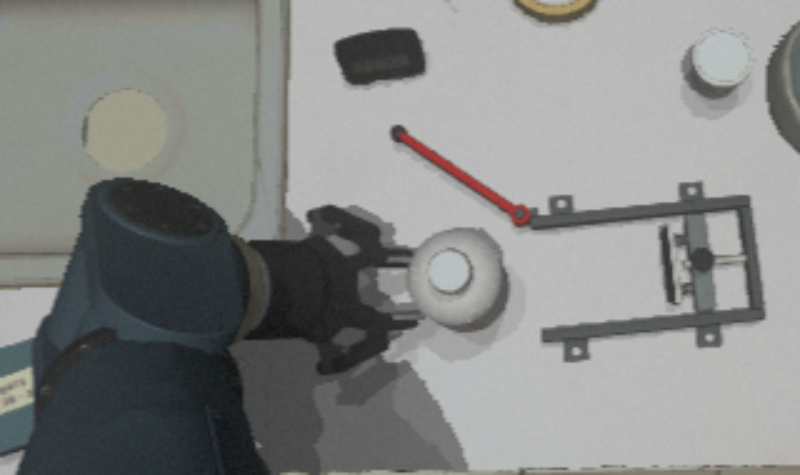

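Emit:
{"api": "servo_tool", "payload": {"plan": [[-5.5,0,4.5,0,0,0,0.53],[-11,0,9,0,0,0,0.53],[-16.5,0,13.5,0,0,0,0.53],[-22,0,18.3,0,0,0,0.53],[-27.5,0,23,0,0,0,0.53]]}}

```text
time_s: 8.25
ee_pos: [0.5234, 0.1447, 0.0446]
eef_rot: [[-0.065, 0.996, 0.053], [0.764, 0.084, -0.64], [-0.642, -0.001, -0.767]]
ft_force: [-0.3, 2.7, -0.1]
finger_gap: 0.0401
```

Run:
```python
from h import *
st();bot()
p=read_camera("top");cv2.imwrite("pics/t4.png",cv2.resize(p["color"][140:330,60:380,::-1],None,fx=2.5,fy=2.5))
```

```text
t 8.25 bay [-61.2  -1.   44.6] F bay [-2.71 -0.03 -0.05] gap 0.0401 q [ 0.48  0.77  1.65 -0.71  1.15  0.84]
 per mm: u [-0.767 -0.     0.642] by [-0.001  1.    -0.001] up [-0.642 -0.001 -0.767]
scene 0.75 0.05 329 bay [-27.1   0.4] r 0.0374
scene 0.75 0.08 422 bay [-27.    0.5] r 0.038
scene 0.75 0.155 164 bay [-22.   -2.3] r 0.0118
top 0.73 0.08 36 bay [-26.9  -0. ] r 0.0386
top 0.73 0.155 243 bay [-25.8  -1.2] r 0.0118
```

View pics/t4.png

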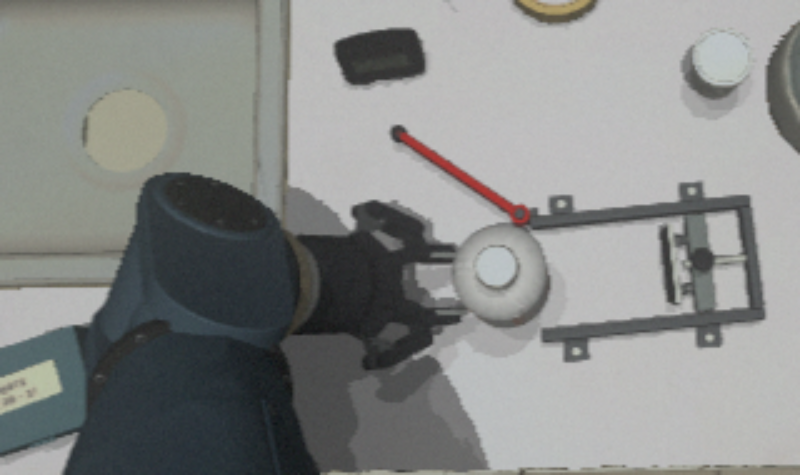

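Emit:
{"api": "servo_tool", "payload": {"plan": [[-5,0,4.2,0,0,0,0.53],[-10,0,8.4,0,0,0,0.53],[-15,0,12.6,0,0,0,0.53],[-20,0,16.8,0,0,0,0.53],[-25,0,21,0,0,0,0.53]]}}

```text
time_s: 9.12
ee_pos: [0.5261, 0.112, 0.0446]
eef_rot: [[-0.065, 0.996, 0.053], [0.764, 0.084, -0.64], [-0.643, -0.001, -0.766]]
ft_force: [-0.2, 3.7, -0.4]
finger_gap: 0.0403
```

Emit:
{"api": "servo_tool", "payload": {"plan": [[-5,0,4.2,0,0,0,0.53],[-10,0,8.4,0,0,0,0.53],[-15,0,12.6,0,0,0,0.53],[-20,0,16.8,0,0,0,0.53],[-25,0,21,0,0,0,0.53]]}}

```text
time_s: 9.75
ee_pos: [0.5289, 0.079, 0.0446]
eef_rot: [[-0.065, 0.996, 0.053], [0.764, 0.084, -0.64], [-0.643, -0.001, -0.766]]
ft_force: [-0.9, 3.0, -0.0]
finger_gap: 0.0401
```

Run:
```python
from h import *
st();bot()
p=read_camera("top");cv2.imwrite("pics/t5.png",cv2.resize(p["color"][140:330,60:380,::-1],None,fx=2.5,fy=2.5))
```

```text
t 9.75 bay [ 4.7 -1.  44.6] F bay [-3.1  -0.63 -0.05] gap 0.0401 q [ 0.37  0.74  1.72 -0.78  1.07  0.81]
 per mm: u [-0.766 -0.     0.643] by [-0.001  1.    -0.001] up [-0.643 -0.001 -0.766]
scene 0.9 0.05 370 bay [38.8  0.4] r 0.0381
scene 0.9 0.08 479 bay [38.8  0.4] r 0.0452
scene 0.9 0.155 196 bay [43.  -2.6] r 0.0124
top 0.83 0.155 238 bay [39.7 -1.3] r 0.0118
```

View pics/t5.png

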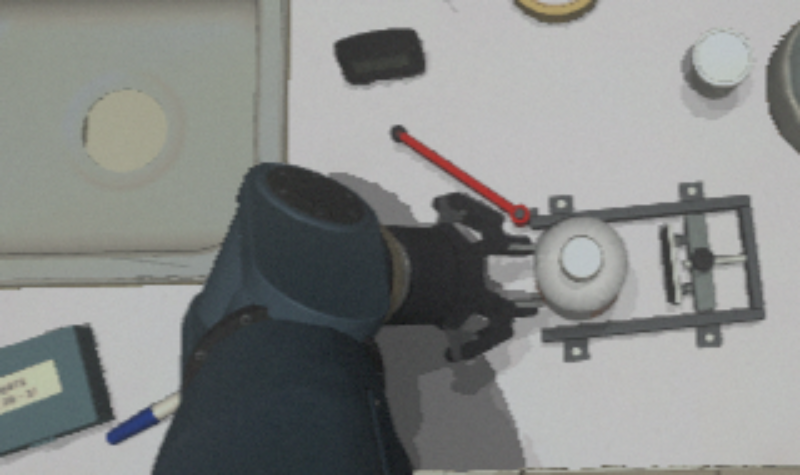

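Emit:
{"api": "servo_tool", "payload": {"plan": [[-4,0,3.4,0,0,0,0.53],[-8,0,6.7,0,0,0,0.53],[-12,0,10,0,0,0,0.53],[-16,0,13.4,0,0,0,0.53],[-19.5,0,16.4,0,0,0,0.53]]}}

```text
time_s: 10.62
ee_pos: [0.5309, 0.0534, 0.0446]
eef_rot: [[-0.065, 0.997, 0.052], [0.763, 0.083, -0.641], [-0.643, -0.002, -0.766]]
ft_force: [-0.4, 3.1, -0.6]
finger_gap: 0.0404
```

Run:
```python
from h import *
st();bot()
```

```text
t 10.62 bay [30.4 -1.2 44.6] F bay [-3.13 -0.13 -0.58] gap 0.0404 q [ 0.33  0.73  1.75 -0.81  1.04  0.8 ]
 per mm: u [-0.766  0.     0.643] by [-0.001  1.    -0.002] up [-0.643 -0.002 -0.766]
scene 0.63 0.05 372 bay [64.6  0.3] r 0.0379
scene 0.63 0.08 494 bay [64.4  0.2] r 0.0479
scene 0.63 0.155 203 bay [68.1 -2.4] r 0.0126
```

Emit:
{"api": "servo_tool", "payload": {"plan": [[-1.4,0,1.2,0,0,0,0.53],[-2.8,0,2.3,0,0,0,0.53],[-4.2,0,3.5,0,0,0,0.53],[-5.6,0,4.7,0,0,0,0.53],[-7,0,5.8,0,0,0,0.53]]}}

```text
time_s: 11.45
ee_pos: [0.5315, 0.0443, 0.0446]
eef_rot: [[-0.065, 0.997, 0.052], [0.763, 0.083, -0.641], [-0.643, -0.002, -0.766]]
ft_force: [-0.0, 3.3, -0.4]
finger_gap: 0.0405
```

Emit:
{"api": "servo_tool", "payload": {"plan": [[-0.8,0,0.6,0,0,0,0.53],[-1.5,0,1.3,0,0,0,0.53],[-2.3,0,1.9,0,0,0,0.53]]}}

```text
time_s: 11.82
ee_pos: [0.5318, 0.0412, 0.0447]
eef_rot: [[-0.065, 0.997, 0.052], [0.763, 0.083, -0.641], [-0.643, -0.002, -0.766]]
ft_force: [-1.0, 2.6, -0.3]
finger_gap: 0.04
```

Emit:
{"api": "servo_tool", "payload": {"plan": [[-0.8,0,0.6,0,0,0,0.53],[-1.5,0,1.3,0,0,0,0.53],[-2.3,0,1.9,0,0,0,0.53]]}}

```text
time_s: 12.2
ee_pos: [0.5321, 0.0385, 0.0447]
eef_rot: [[-0.065, 0.997, 0.052], [0.763, 0.083, -0.641], [-0.643, -0.002, -0.766]]
ft_force: [-1.0, 6.9, 0.3]
finger_gap: 0.0403
```

Emit:
{"api": "servo_tool", "payload": {"plan": [[-0.6,0,0.5,0,0,0,0.53],[-1.2,0,1.0,0,0,0,0.53]]}}

```text
time_s: 12.45
ee_pos: [0.5324, 0.0374, 0.0448]
eef_rot: [[-0.065, 0.997, 0.053], [0.764, 0.084, -0.64], [-0.642, -0.001, -0.766]]
ft_force: [-0.6, 9.1, 1.6]
finger_gap: 0.0399
```

Emit:
{"api": "servo_tool", "payload": {"plan": [[-0.6,0,0.5,0,0,0,0.53],[-1.2,0,1.0,0,0,0,0.53]]}}

```text
time_s: 12.7
ee_pos: [0.5327, 0.0365, 0.0449]
eef_rot: [[-0.064, 0.996, 0.054], [0.764, 0.084, -0.639], [-0.642, -0.0, -0.767]]
ft_force: [-1.3, 9.9, 2.8]
finger_gap: 0.0397
```

Emit:
{"api": "servo_tool", "payload": {"plan": [[-0.8,0,0.7,0,0,0,0.53],[-1.6,0,1.4,0,0,0,0.53],[-1.6,0,1.4,0,0,0,0.53]]}}

```text
time_s: 13.08
ee_pos: [0.5332, 0.0352, 0.045]
eef_rot: [[-0.064, 0.996, 0.055], [0.765, 0.084, -0.638], [-0.641, 0.001, -0.768]]
ft_force: [-1.8, 10.7, 3.3]
finger_gap: 0.0403
```

Run:
```python
from h import *
st();bot();st()
```

```text
t 13.07 bay [48.7 -0.4 45. ] F bay [-10.78  -0.91   3.31] gap 0.0403 q [ 0.3   0.72  1.76 -0.83  1.02  0.8 ]
 per mm: u [-0.768 -0.     0.641] by [0.    1.    0.001] up [-0.641  0.001 -0.768]
scene 0.57 0.05 374 bay [82.3  0.3] r 0.0378
scene 0.57 0.08 493 bay [82.5  0.3] r 0.0533
scene 0.57 0.155 214 bay [86.9 -2.1] r 0.0125
top 0.9 0.08 45 bay [82.6 -0.1] r 0.0386
top 0.9 0.155 244 bay [82.6 -1.1] r 0.0119
t 13.28 bay [48.7 -0.5 45. ] F bay [-11.98  -1.37   2.8 ] gap 0.0402 q [ 0.3   0.72  1.76 -0.83  1.02  0.8 ]
 per mm: u [-0.768 -0.     0.641] by [0.    1.    0.001] up [-0.641  0.001 -0.768]
```

Emit:
{"api": "servo_tool", "payload": {"plan": [[-0.7,0,0.6,0,0,0,0.53],[-0.9,0,0.8,0,0,0,0.53],[-0.9,0,0.8,0,0,0,0.53],[-0.9,0,0.8,0,0,0,0.53],[-0.9,0,0.8,0,0,0,0.53]]}}

```text
time_s: 13.9
ee_pos: [0.5333, 0.035, 0.0451]
eef_rot: [[-0.064, 0.996, 0.056], [0.766, 0.084, -0.637], [-0.639, 0.002, -0.769]]
ft_force: [-3.2, 12.5, 3.6]
finger_gap: 0.0403
```

Emit:
{"api": "servo_tool", "payload": {"plan": [[-0.7,0,0.6,0,0,0,0.53],[-0.7,0,0.6,0,0,0,0.53],[-0.7,0,0.6,0,0,0,0.53],[-0.7,0,0.6,0,0,0,0.53],[-0.7,0,0.6,0,0,0,0.53]]}}

```text
time_s: 14.52
ee_pos: [0.5334, 0.0351, 0.0452]
eef_rot: [[-0.063, 0.996, 0.056], [0.767, 0.085, -0.636], [-0.638, 0.003, -0.77]]
ft_force: [-2.9, 12.9, 3.7]
finger_gap: 0.0401
```

Emit:
{"api": "servo_tool", "payload": {"plan": [[0,0,0,0,0,0,0.53],[0.4,0,-0.3,0,0,0,0.53],[0.8,0,-0.6,0,0,0,0.53],[1.2,0,-0.9,0,0,0,0.53],[1.6,0,-1.2,0,0,0,0.53]]}}

```text
time_s: 15.15
ee_pos: [0.5331, 0.037, 0.045]
eef_rot: [[-0.063, 0.996, 0.056], [0.767, 0.084, -0.636], [-0.638, 0.002, -0.77]]
ft_force: [-0.5, 2.9, -1.6]
finger_gap: 0.0401
```

Run:
```python
from h import *
st();bot()
```

```text
t 15.15 bay [46.9 -0.3 45. ] F bay [-2.95 -0.24 -1.65] gap 0.0401 q [ 0.3   0.72  1.76 -0.83  1.02  0.8 ]
 per mm: u [-0.77  -0.001  0.638] by [0.001 1.    0.002] up [-0.638  0.002 -0.77 ]
scene 0.86 0.05 386 bay [81.   0.3] r 0.04
scene 0.86 0.08 491 bay [80.9  0.3] r 0.0425
scene 0.86 0.155 187 bay [85.2 -2.8] r 0.0119
top 0.77 0.08 35 bay [81.2 -0. ] r 0.0382
top 0.77 0.155 242 bay [80.6 -0.9] r 0.0119
```

Held about 1.4 s at roughly 12–13 N total, and the bottle is now easing back with the pad. I'll keep easing slowly.

Emit:
{"api": "servo_tool", "payload": {"plan": [[0.2,0,-0.2,0,0,0,0.53],[0.5,0,-0.4,0,0,0,0.53],[0.8,0,-0.6,0,0,0,0.53],[1.1,0,-0.9,0,0,0,0.53],[1.4,0,-1.2,0,0,0,0.53]]}}

```text
time_s: 15.98
ee_pos: [0.533, 0.0387, 0.0451]
eef_rot: [[-0.063, 0.996, 0.056], [0.767, 0.085, -0.636], [-0.639, 0.003, -0.769]]
ft_force: [-0.5, -0.1, -0.8]
finger_gap: 0.0402
```

Emit:
{"api": "servo_tool", "payload": {"plan": [[0.5,0,-0.4,0,0,0,0.53],[1,0,-0.8,0,0,0,0.53],[1.5,0,-1.2,0,0,0,0.53],[2,0,-1.7,0,0,0,0.53],[3,0,-2.5,0,0,0,0.53]]}}

```text
time_s: 16.6
ee_pos: [0.5327, 0.0426, 0.0452]
eef_rot: [[-0.063, 0.996, 0.056], [0.767, 0.084, -0.636], [-0.639, 0.003, -0.769]]
ft_force: [0.1, 0.6, 0.3]
finger_gap: 0.0401
```

Run:
```python
from h import *
st();bot()
```

```text
t 16.6 bay [41.3 -0.2 45.2] F bay [-0.62  0.11  0.32] gap 0.0401 q [ 0.31  0.72  1.76 -0.82  1.02  0.8 ]
 per mm: u [-0.769 -0.001  0.639] by [0.001 1.    0.002] up [-0.639  0.003 -0.769]
scene 0.64 0.05 384 bay [79.9  0.7] r 0.0381
scene 0.64 0.08 493 bay [136.1 -39.6] r 0.0503
scene 0.64 0.155 207 bay [83.5 -2. ] r 0.0126
top 0.67 0.08 36 bay [79.8  0.2] r 0.0385
top 0.67 0.155 244 bay [79.4 -0.9] r 0.0119
```

Emit:
{"api": "servo_tool", "payload": {"plan": [[4,0,-10,0,0,0,0.53],[4,0,-40,0,0,0,0.53],[4,0,-80,0,0,0,0.53],[4,0,-130,0,0,0,0.53],[4,0,-150,0,0,0,0.53]]}}

```text
time_s: 17.42
ee_pos: [0.5244, 0.1436, 0.1605]
eef_rot: [[-0.063, 0.996, 0.059], [0.768, 0.086, -0.635], [-0.637, 0.006, -0.771]]
ft_force: [-0.4, -0.8, -0.1]
finger_gap: 0.04
```

Run:
```python
from h import *
st();bot()
for a in (0,20): print(a);goto(fb(-60,136,150),lean(a))
p=read_camera("top");cv2.imwrite("pics/t6.png",cv2.resize(p["color"][100:330,60:380,::-1],None,fx=2.5,fy=2.5))
c=p["color"].astype(int);W=cloud(p)
X,Y,Z=W[...,0],W[...,1],W[...,2]
m=(p["z_map"]>0)&(Z>.035)&(abs(X-.73)<.06)&(abs(Y-.21)<.08)&(c.max(-1)<70)
P=np.array([tb(q)[:2] for q in W[m]]);print("timer bay",np.percentile(P,[2,98],axis=0).round(0))
m=models.cut_out("lab_timer",p)[0]["region"]&(p["z_map"]>0)&(Z>.03);P=np.array([tb(q)[:2] for q in W[m]]);print("timer bay",np.percentile(P,[2,98],axis=0).round(0))
```

```text
t 17.43 bay [-60.   -0.  160.5] F bay [ 0.75 -0.44 -0.06] gap 0.04 q [ 0.48  0.59  1.63 -0.66  1.3   0.7 ]
 per mm: u [-0.771 -0.002  0.637] by [0.002 1.    0.006] up [-0.637  0.006 -0.771]
scene 0.87 0.05 387 bay [79.8  0.6] r 0.0384
scene 0.87 0.08 487 bay [79.8  0.6] r 0.0384
scene 0.87 0.155 209 bay [83.5 -1.8] r 0.0126
top 0.86 0.08 37 bay [79.9  0.2] r 0.0387
top 0.86 0.155 246 bay [79.3 -0.9] r 0.0119
0
shift [6.8, 136.9, 4.7] rot [0.15, 39.7, 0.02]
20
shift [6.8, 136.9, 4.7] rot [0.15, 19.7, -0.0]
timer bay [[-152.  205.]
 [ -84.  229.]]
timer bay [[-154.  204.]
 [ -83.  230.]]
```

View pics/t6.png

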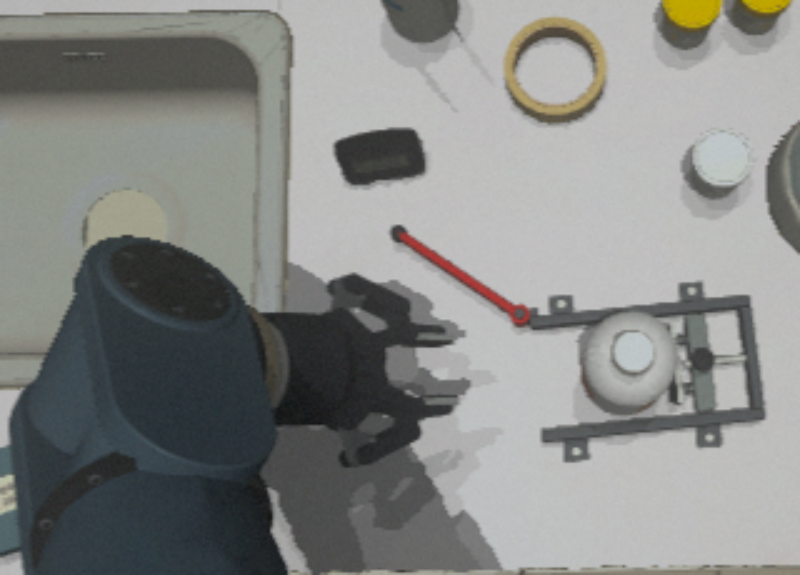

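Emit:
{"api": "servo_tool", "payload": {"plan": [[1,35,0,0,10,0,1],[3,70,2,0,20,0,1],[5,105,3,0,30,0,1],[7,137,5,0,39.7,0,1],[7,137,5,0,39.7,0,1]]}}

```text
time_s: 18.35
ee_pos: [0.6614, 0.151, 0.1476]
eef_rot: [[-0.079, 0.997, 0.0], [0.997, 0.079, 0.001], [0.001, 0.0, -1.0]]
ft_force: [-1.1, -0.2, -0.3]
finger_gap: 0.0002
```

Run:
```python
from h import *
st();goto(fb(-60,136,60),lean(0))
p=read_camera("wrist");cv2.imwrite("pics/w7.png",p["color"][...,::-1])
p=read_camera("scene");cv2.imwrite("pics/s7.png",cv2.resize(p["color"][60:310,100:400,::-1],None,fx=2.4,fy=2.4))
```

```text
t 18.35 bay [-56.  137.  147.6] F bay [ 0.13 -1.16 -0.28] gap 0.0002 q [0.16 0.66 1.36 0.   1.12 0.08]
 per mm: u [-1.     0.004 -0.001] by [0.004 1.    0.   ] up [ 0.001  0.    -1.   ]
shift [3.9, -1.1, 87.7] rot [0.01, -0.05, -0.26]
```

View pics/w7.png

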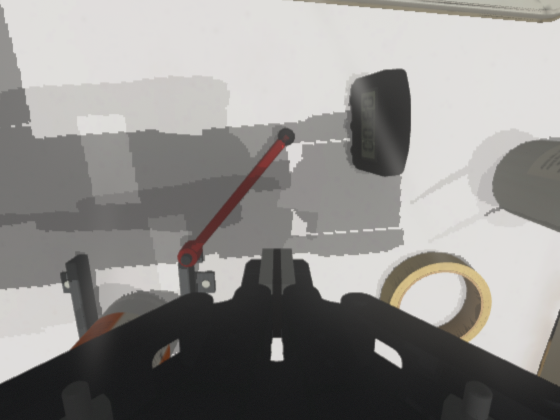

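View pics/s7.png

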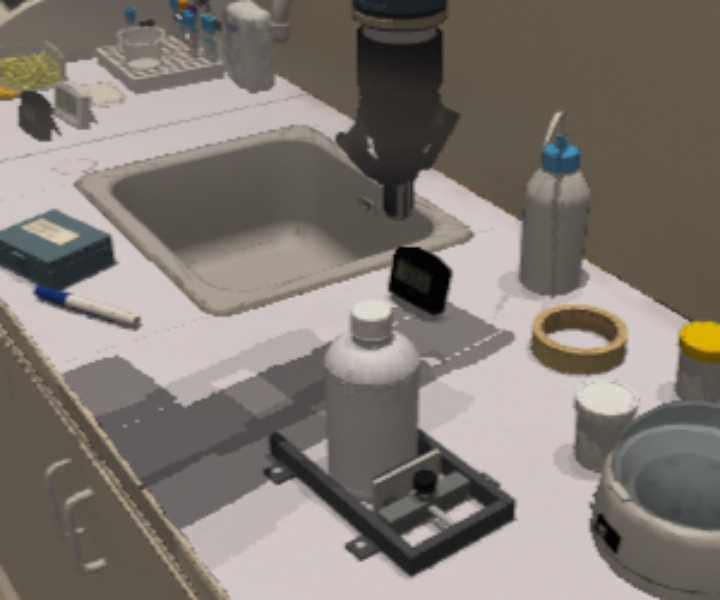

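Emit:
{"api": "servo_tool", "payload": {"plan": [[0,0,40,0,0,0,1],[0,0,70,0,0,0,1],[0,0,90,0,0,0,1],[0,0,102,0,0,0,1],[0,0,109,0,0,0,1]]}}

```text
time_s: 19.08
ee_pos: [0.6593, 0.1532, 0.0386]
eef_rot: [[-0.083, 0.997, -0.001], [0.997, 0.083, -0.002], [-0.002, -0.001, -1.0]]
ft_force: [-0.9, 0.3, 1.1]
finger_gap: -0.0002
```

Run:
```python
from h import *
st()
p=read_camera("wrist");cv2.imwrite("pics/w8.png",p["color"][...,::-1])
p=read_camera("scene");cv2.imwrite("pics/s8.png",cv2.resize(p["color"][110:310,150:350,::-1],None,fx=3,fy=3))
```

```text
t 19.07 bay [-58.3 135.1  38.6] F bay [-0.42 -0.9   1.09] gap -0.0002 q [ 0.16  0.79  1.41 -0.    0.94  0.08]
 per mm: u [-1.     0.001  0.002] by [ 0.001  1.    -0.001] up [-0.002 -0.001 -1.   ]
```

View pics/w8.png

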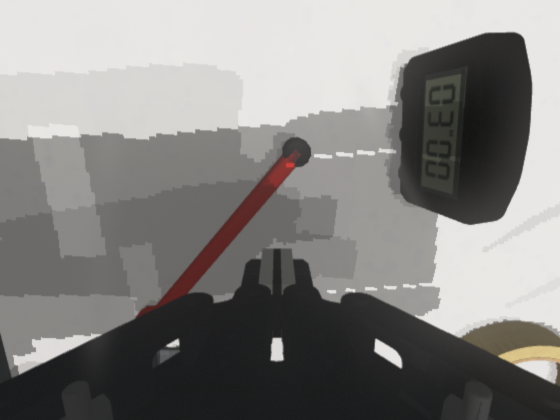

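View pics/s8.png

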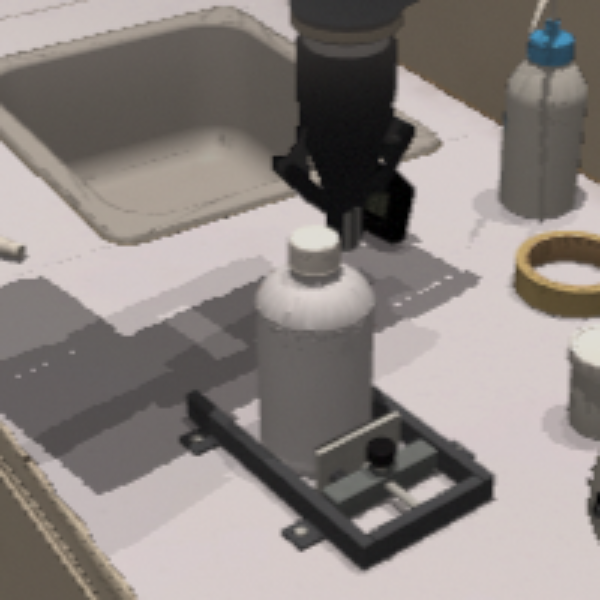

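Run:
```python
from h import *
s=st();p0=np.array(s["ee_pos"]);C=np.array(s["eef_rot"])
for t in [2.26,2.1,1.9,1.7,1.5,1.3,1.1,.9,.7,.5,.3,.2,.1,0]:
    d=15+3.5*abs(np.sin(t))
    x=-8-90*np.sin(t)-d*np.cos(t); y=58-90*np.cos(t)+d*np.sin(t)
    print(t,"bay",round(x,1),round(y,1),"shift",(C.T@(fb(x,y,35)-p0)*1000).round(1))
```

```text
t 19.18 bay [-58.1 135.   38.6] F bay [-0.79 -0.05  0.57] gap -0.0001 q [ 0.16  0.79  1.41 -0.    0.94  0.08]
 per mm: u [-1.     0.001  0.002] by [ 0.001  1.    -0.002] up [-0.002 -0.002 -1.   ]
2.26 bay -66.2 128.9 shift [ 8.1 -6.1  3.6]
2.1 bay -76.6 119.0 shift [ 18.5 -16.    3.6]
1.9 bay -87.2 104.4 shift [ 29.1 -30.6   3.6]
1.7 bay -94.9 87.9 shift [ 36.7 -47.1   3.6]
1.5 bay -99.1 70.1 shift [ 40.9 -64.9   3.6]
1.3 bay -99.6 51.6 shift [ 41.5 -83.4   3.6]
1.1 bay -96.4 33.3 shift [  38.2 -101.7    3.7]
0.9 bay -89.5 16.0 shift [  31.3 -119.     3.7]
0.7 bay -79.2 0.3 shift [  21.  -134.7    3.7]
0.5 bay -65.8 -13.0 shift [   7.6 -148.     3.8]
0.3 bay -49.9 -23.2 shift [  -8.3 -158.2    3.8]
0.2 bay -41.3 -27.1 shift [ -17.  -162.     3.9]
0.1 bay -32.3 -30.0 shift [ -26.  -164.9    3.9]
0 bay -23.0 -32.0 shift [ -35.2 -166.9    3.9]
```

Emit:
{"api": "servo_tool", "payload": {"plan": [[8,-6,3.5,0,0,0,1],[18,-16,3.5,0,0,0,1],[29,-30,3.5,0,0,0,1],[36,-47,3.5,0,0,0,1],[41,-65,3.5,0,0,0,1]]}}

```text
time_s: 19.8
ee_pos: [0.5896, 0.1894, 0.0354]
eef_rot: [[-0.083, 0.997, -0.001], [0.997, 0.083, -0.002], [-0.002, -0.001, -1.0]]
ft_force: [1.1, 0.1, -0.6]
finger_gap: 0.0004
```

Run:
```python
from h import *
s=st();p0=np.array(s["ee_pos"]);C=np.array(s["eef_rot"])
for x,y in [(-99.6,51.6),(-96,33),(-89.5,16),(-79,0),(-66,-13),(-50,-23),(-41,-27),(-32,-30),(-23,-32)]: print(x,y,(C.T@(fb(x,y,35)-p0)*1000).round(1))
p=read_camera("wrist");cv2.imwrite("pics/w9.png",p["color"][...,::-1])
```

```text
t 19.8 bay [-100.2   68.7   35.4] F bay [-0.01  1.13 -0.61] gap 0.0004 q [ 0.24  0.71  1.59 -0.    0.84  0.15]
 per mm: u [-1.     0.     0.002] by [ 0.     1.    -0.001] up [-0.002 -0.001 -1.   ]
-99.6 51.6 [ -0.6 -17.1   0.4]
-96 33 [ -4.2 -35.7   0.4]
-89.5 16 [-10.7 -52.7   0.5]
-79 0 [-21.2 -68.7   0.5]
-66 -13 [-34.2 -81.7   0.6]
-50 -23 [-50.2 -91.7   0.6]
-41 -27 [-59.2 -95.7   0.6]
-32 -30 [-68.2 -98.7   0.7]
-23 -32 [ -77.2 -100.7    0.7]
```

View pics/w9.png

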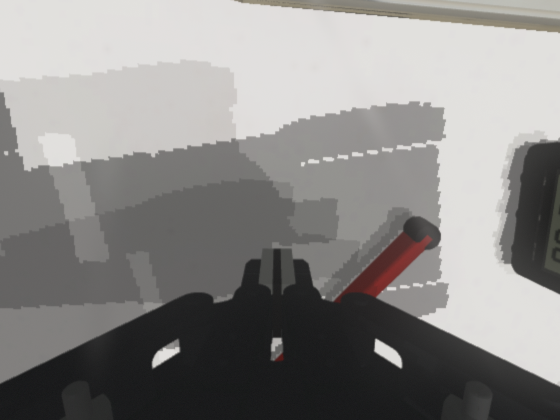

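Run:
```python
from h import *
p=read_camera("top");cv2.imwrite("pics/t10.png",cv2.resize(p["color"][100:330,100:380,::-1],None,fx=2.8,fy=2.5))
p=read_camera("scene");cv2.imwrite("pics/s10.png",cv2.resize(p["color"][110:310,150:350,::-1],None,fx=3,fy=3))
W=cloud(p);X,Y,Z=W[...,0],W[...,1],W[...,2]
m=(p["z_map"]>0)&(np.hypot(X-.5896,Y-.1894)<.03)&(Z>.005)
print(m.sum(),np.percentile(Z[m],[0,1,5,10]) if m.sum() else 0)
```

```text
853 [0.04111892 0.04642306 0.05493289 0.06459336]
```

View pics/t10.png

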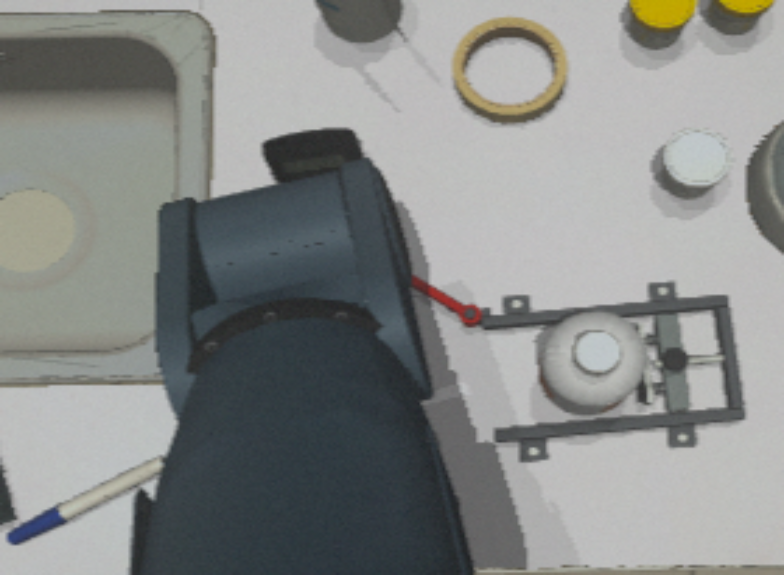

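View pics/s10.png

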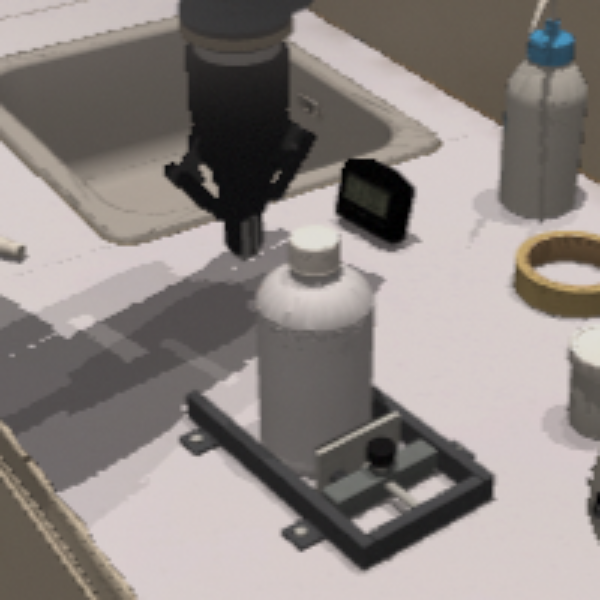

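Run:
```python
from h import *
s=st()
p=read_camera("scene");W=cloud(p);X,Y,Z=W[...,0],W[...,1],W[...,2]
m=(p["z_map"]>0)&(np.hypot(X-.5896,Y-.1894)<.05)&(Z>.005)&(Z<.12)
P=W[m]
for lo in np.arange(.03,.12,.01):
    Q=P[(P[:,2]>=lo)&(P[:,2]<lo+.01)]
    if len(Q): print(round(lo,2),len(Q),"x",np.percentile(Q[:,0],[2,98]).round(3),"y",np.percentile(Q[:,1],[2,98]).round(3),"bay",tb(Q.mean(0)).round(0))
# project TCP and stated tip into scene
for dz in (.022,0,-.01,-.02):
    q=np.array(s["ee_pos"])+np.array(s["eef_rot"])[:,2]*dz;c=p["R"]@q+p["t"];K=p["intrinsics"];print(dz,(K@c/c[2])[:2].round(1),(((K@c/c[2])[:2]-[150,110])*3).round(0))
```

```text
t 19.95 bay [-99.9  69.3  35.5] F bay [-0.25  1.02  0.29] gap 0.0007 q [ 0.24  0.71  1.59 -0.    0.85  0.15]
 per mm: u [-1.     0.     0.002] by [ 0.     1.    -0.002] up [-0.002 -0.002 -1.   ]
0.03 1 x [0.588 0.588] y [0.188 0.188] bay [-99.  67.  39.]
0.04 16 x [0.581 0.596] y [0.178 0.187] bay [-92.  67.  46.]
0.05 43 x [0.577 0.605] y [0.176 0.193] bay [-92.  67.  55.]
0.06 47 x [0.577 0.605] y [0.176 0.193] bay [-93.  67.  65.]
0.07 48 x [0.577 0.606] y [0.176 0.191] bay [-92.  67.  75.]
0.08 52 x [0.565 0.616] y [0.174 0.185] bay [-89.  69.  86.]
0.09 122 x [0.556 0.627] y [0.173 0.199] bay [-92.  69.  95.]
0.1 116 x [0.547 0.634] y [0.171 0.201] bay [-92.  69. 105.]
0.11 132 x [0.543 0.637] y [0.169 0.199] bay [-90.  74. 115.]
0.022 [232.  204.5] [246. 284.]
0 [231.7 196.7] [245. 260.]
-0.01 [231.5 193.1] [245. 249.]
-0.02 [231.4 189.4] [244. 238.]
```

Emit:
{"api": "servo_tool", "payload": {"plan": [[0,0,-8,0,0,0,1],[-10,20,-8,0,0,0,1],[-25,45,-8,0,0,0,1],[-42,67,-8,0,0,0,1],[-42,67,-4,0,0,0,1]]}}

```text
time_s: 20.62
ee_pos: [0.6631, 0.1515, 0.0402]
eef_rot: [[-0.081, 0.997, 0.002], [0.997, 0.081, -0.002], [-0.002, 0.001, -1.0]]
ft_force: [-1.5, 0.6, 0.5]
finger_gap: -0.0001
```

Emit:
{"api": "servo_tool", "payload": {"plan": [[0,0,8,0,0,0,1],[0,0,15,0,0,0,1],[0,0,20,0,0,0,1],[0,0,24,0,0,0,1]]}}

```text
time_s: 21.12
ee_pos: [0.663, 0.1517, 0.0159]
eef_rot: [[-0.082, 0.997, 0.001], [0.997, 0.082, -0.002], [-0.002, 0.001, -1.0]]
ft_force: [0.2, 0.8, 0.4]
finger_gap: -0.0
```

Run:
```python
from h import *
s=st();p0=np.array(s["ee_pos"])
p=read_camera("scene");W=cloud(p);X,Y,Z=W[...,0],W[...,1],W[...,2]
m=(p["z_map"]>0)&(np.hypot(X-p0[0],Y-p0[1])<.04)&(Z>.008)&(Z<.08)
P=W[m]
for lo in np.arange(.0,.08,.01):
    Q=P[(P[:,2]>=lo)&(P[:,2]<lo+.01)]
    if len(Q): print(round(lo,2),len(Q),"x",np.percentile(Q[:,0],[2,98]).round(3),"y",np.percentile(Q[:,1],[2,98]).round(3))
cv2.imwrite("pics/s11.png",cv2.resize(p["color"][110:310,150:350,::-1],None,fx=3,fy=3))
p=read_camera("wrist");cv2.imwrite("pics/w11.png",p["color"][...,::-1])
```

```text
t 21.12 bay [-56.5 138.7  15.9] F bay [-0.75  0.24  0.41] gap -0.0 q [ 0.16  0.83  1.41 -0.    0.9   0.08]
 per mm: u [-1.     0.002  0.002] by [0.002 1.    0.001] up [-0.002  0.001 -1.   ]
0.02 3 x [0.667 0.669] y [0.14  0.143]
0.03 29 x [0.652 0.676] y [0.138 0.146]
0.04 32 x [0.651 0.676] y [0.139 0.145]
0.05 31 x [0.651 0.677] y [0.139 0.147]
0.06 44 x [0.648 0.695] y [0.136 0.147]
0.07 102 x [0.634 0.698] y [0.136 0.16 ]
```

View pics/s11.png

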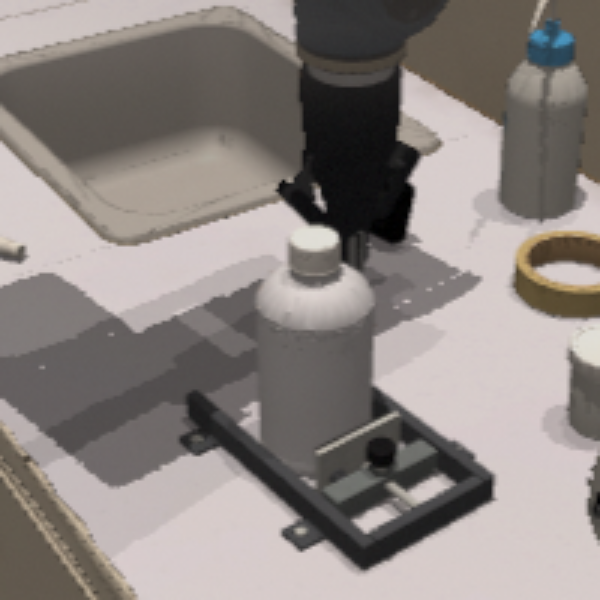

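View pics/w11.png

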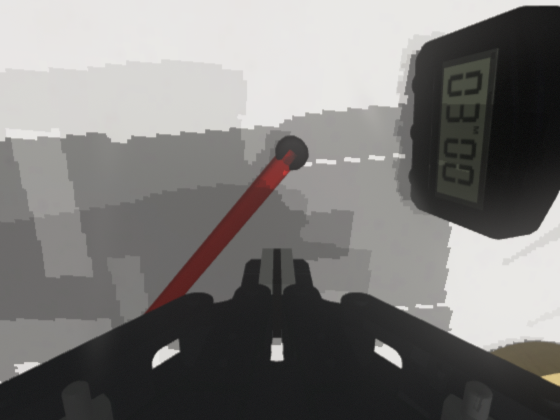

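Emit:
{"api": "servo_tool", "payload": {"plan": [[0,0,4,0,0,0,1],[0,0,8,0,0,0,1],[0,0,10,0,0,0,1]]}}

```text
time_s: 21.6
ee_pos: [0.6628, 0.1515, 0.0054]
eef_rot: [[-0.082, 0.997, 0.001], [0.997, 0.082, -0.002], [-0.002, 0.0, -1.0]]
ft_force: [0.2, -1.6, -1.0]
finger_gap: -0.0002
```

```bash
cat > sw.py <<'E'
from h import *
import sys
s=st();p0=np.array(s["ee_pos"]);C=np.array(s["eef_rot"])
for t in [2.26,2.1,1.9,1.7,1.5,1.3,1.1,.9,.7,.5,.3,.2,.1,0]:
    d=15+3.5*abs(np.sin(t))
    x=-8-90*np.sin(t)-d*np.cos(t); y=58-90*np.cos(t)+d*np.sin(t)
    print(t,"bay",round(x,1),round(y,1),"shift",(C.T@(fb(x,y,6)-p0)*1000).round(1))
E
python3 sw.py
```

```text
t 21.6 bay [-56.3 138.5   5.4] F bay [ 1.6   0.04 -1.02] gap -0.0002 q [ 0.16  0.84  1.41 -0.    0.89  0.08]
 per mm: u [-1.     0.002  0.002] by [0.002 1.    0.   ] up [-0.002  0.    -1.   ]
2.26 bay -66.2 128.9 shift [ 9.9 -9.6 -0.6]
2.1 bay -76.6 119.0 shift [ 20.3 -19.5  -0.7]
1.9 bay -87.2 104.4 shift [ 30.9 -34.1  -0.7]
1.7 bay -94.9 87.9 shift [ 38.5 -50.6  -0.7]
1.5 bay -99.1 70.1 shift [ 42.7 -68.5  -0.7]
1.3 bay -99.6 51.6 shift [ 43.2 -86.9  -0.7]
1.1 bay -96.4 33.3 shift [  39.9 -105.2   -0.7]
0.9 bay -89.5 16.0 shift [  33.  -122.6   -0.7]
0.7 bay -79.2 0.3 shift [  22.6 -138.2   -0.7]
0.5 bay -65.8 -13.0 shift [   9.2 -151.5   -0.7]
0.3 bay -49.9 -23.2 shift [  -6.7 -161.7   -0.7]
0.2 bay -41.3 -27.1 shift [ -15.4 -165.5   -0.6]
0.1 bay -32.3 -30.0 shift [ -24.4 -168.4   -0.6]
0 bay -23.0 -32.0 shift [ -33.6 -170.4   -0.6]
```

Emit:
{"api": "servo_tool", "payload": {"plan": [[10,-10,0,0,0,0,1],[20,-19,0,0,0,0,1],[31,-34,0,0,0,0,1]]}}

```text
time_s: 21.98
ee_pos: [0.6257, 0.1804, 0.0055]
eef_rot: [[-0.082, 0.997, 0.001], [0.997, 0.082, -0.002], [-0.002, 0.001, -1.0]]
ft_force: [0.7, -0.7, 0.5]
finger_gap: -0.0001
```

```bash
python3 sw.py
python3 - <<'E'
from h import *
p=read_camera("wrist");cv2.imwrite("pics/w12.png",p["color"][...,::-1])
E
```

```text
t 21.98 bay [-88.2 103.9   5.5] F bay [0.72 0.69 0.55] gap -0.0001 q [ 0.21  0.8   1.5  -0.    0.84  0.13]
 per mm: u [-1.     0.002  0.002] by [0.002 1.    0.001] up [-0.002  0.001 -1.   ]
2.26 bay -66.2 128.9 shift [-22.   25.   -0.4]
2.1 bay -76.6 119.0 shift [-11.6  15.1  -0.4]
1.9 bay -87.2 104.4 shift [-1.   0.5 -0.5]
1.7 bay -94.9 87.9 shift [  6.6 -16.   -0.5]
1.5 bay -99.1 70.1 shift [ 10.8 -33.9  -0.5]
1.3 bay -99.6 51.6 shift [ 11.3 -52.3  -0.5]
1.1 bay -96.4 33.3 shift [  8.1 -70.6  -0.5]
0.9 bay -89.5 16.0 shift [  1.1 -88.   -0.5]
0.7 bay -79.2 0.3 shift [  -9.2 -103.6   -0.5]
0.5 bay -65.8 -13.0 shift [ -22.7 -116.9   -0.5]
0.3 bay -49.9 -23.2 shift [ -38.6 -127.1   -0.5]
0.2 bay -41.3 -27.1 shift [ -47.2 -130.9   -0.5]
0.1 bay -32.3 -30.0 shift [ -56.2 -133.9   -0.5]
0 bay -23.0 -32.0 shift [ -65.5 -135.8   -0.5]
```

View pics/w12.png

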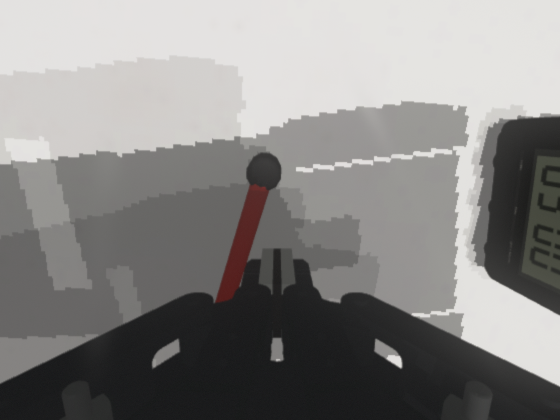

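The arm is turning now: the tip is at (263,170) and the bar lies to the left of the fingers. I'll continue the sweep.

Emit:
{"api": "servo_tool", "payload": {"plan": [[6,-16,0,0,0,0,1],[10,-34,0,0,0,0,1],[11,-52,0,0,0,0,1],[8,-70,0,0,0,0,1],[1,-87,0,0,0,0,1]]}}

```text
time_s: 22.65
ee_pos: [0.5363, 0.1759, 0.0057]
eef_rot: [[-0.084, 0.996, 0.0], [0.996, 0.084, -0.002], [-0.002, -0.0, -1.0]]
ft_force: [0.4, -0.1, -0.4]
finger_gap: -0.0001
```

```bash
python3 sw.py|tail -7
python3 - <<'E'
from h import *
st()
p=read_camera("wrist");cv2.imwrite("pics/w13.png",p["color"][...,::-1])
p=read_camera("scene");cv2.imwrite("pics/s13.png",cv2.resize(p["color"][110:310,150:350,::-1],None,fx=3,fy=3))
E
```

```text
0.9 bay -89.5 16.0 shift [-1.6  1.5 -0.3]
0.7 bay -79.2 0.3 shift [-12.  -14.2  -0.3]
0.5 bay -65.8 -13.0 shift [-25.4 -27.5  -0.3]
0.3 bay -49.9 -23.2 shift [-41.3 -37.7  -0.2]
0.2 bay -41.3 -27.1 shift [-49.9 -41.6  -0.2]
0.1 bay -32.3 -30.0 shift [-58.9 -44.5  -0.2]
0 bay -23.0 -32.0 shift [-68.2 -46.5  -0.2]
t 22.65 bay [-91.2  14.5   5.7] F bay [ 0.12  0.39 -0.37] gap -0.0001 q [ 0.24  0.69  1.75 -0.    0.71  0.15]
 per mm: u [-1.     0.     0.002] by [ 0.  1. -0.] up [-0.002 -0.    -1.   ]
```

View pics/w13.png

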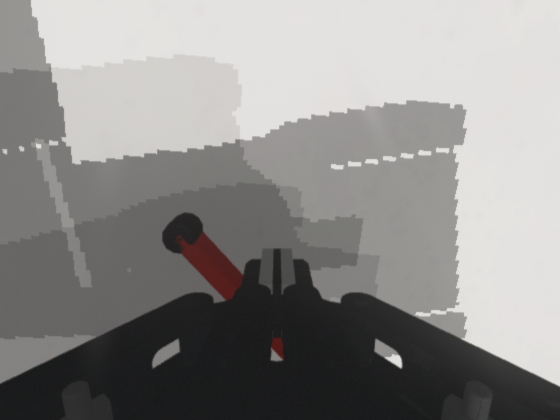

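View pics/s13.png

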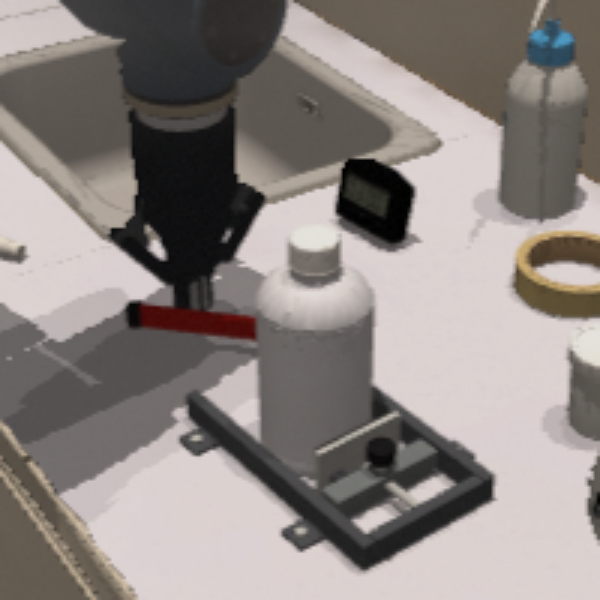

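Emit:
{"api": "servo_tool", "payload": {"plan": [[-12,-14,0,0,0,0,1],[-25,-27,0,0,0,0,1],[-41,-37,0,0,0,0,1],[-50,-41,0,0,0,0,1],[-58,-44,0,0,0,0,1]]}}

```text
time_s: 23.38
ee_pos: [0.4967, 0.1134, 0.0058]
eef_rot: [[-0.083, 0.997, -0.002], [0.997, 0.083, -0.002], [-0.002, -0.002, -1.0]]
ft_force: [0.7, 0.6, 0.1]
finger_gap: -0.0
```

Emit:
{"api": "servo_tool", "payload": {"plan": [[-3,-1,0,0,0,0,1],[-6,-1,0,0,0,0,1],[-8,-2,0,0,0,0,1]]}}

```text
time_s: 23.75
ee_pos: [0.4956, 0.1052, 0.0058]
eef_rot: [[-0.083, 0.997, -0.001], [0.997, 0.083, -0.002], [-0.002, -0.002, -1.0]]
ft_force: [-0.5, 0.7, 0.5]
finger_gap: 0.0004
```

Run:
```python
from h import *
st()
p=read_camera("wrist");cv2.imwrite("pics/w14.png",p["color"][...,::-1])
p=read_camera("scene");cv2.imwrite("pics/s14.png",cv2.resize(p["color"][110:310,150:350,::-1],None,fx=3,fy=3))
```

```text
t 23.75 bay [-24.2 -32.    5.8] F bay [-0.75 -0.45  0.46] gap 0.0004 q [ 0.12  0.62  1.9  -0.    0.62  0.04]
 per mm: u [-1.     0.001  0.002] by [ 0.001  1.    -0.002] up [-0.002 -0.002 -1.   ]
```

View pics/s14.png

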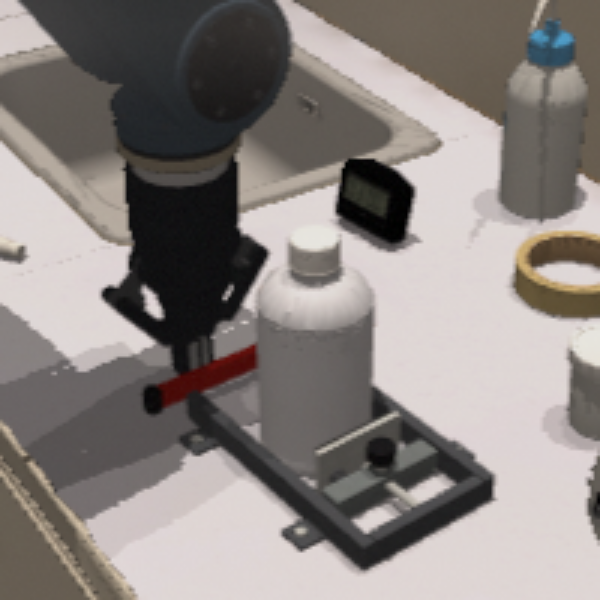

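Nearly shut. I'll press gently until the end stop is felt.

Emit:
{"api": "servo_tool", "payload": {"plan": [[-1.5,0,0,0,0,0,1],[-3,0,0,0,0,0,1],[-4.5,0,0,0,0,0,1]]}}

```text
time_s: 24.22
ee_pos: [0.4955, 0.1027, 0.0058]
eef_rot: [[-0.082, 0.997, -0.002], [0.997, 0.082, 0.001], [0.001, -0.002, -1.0]]
ft_force: [-2.8, 30.8, -0.4]
finger_gap: 0.0003
```

Emit:
{"api": "servo_tool", "payload": {"plan": [[3,0,0,0,0,0,1],[8,0,0,0,0,0,1],[20,0,-5,0,0,0,1],[40,0,-50,0,0,0,1],[60,0,-110,0,0,0,1]]}}

```text
time_s: 24.85
ee_pos: [0.4899, 0.163, 0.116]
eef_rot: [[-0.081, 0.997, -0.004], [0.997, 0.081, -0.0], [0.0, -0.004, -1.0]]
ft_force: [0.2, 0.9, 0.4]
finger_gap: -0.0001
```

Emit:
{"api": "servo_tool", "payload": {"plan": [[60,0,-60,0,0,0,1],[110,0,-60,0,0,0,1],[110,0,-60,0,0,0,1]]}}

```text
time_s: 25.22
ee_pos: [0.4809, 0.2761, 0.1778]
eef_rot: [[-0.085, 0.996, -0.001], [0.996, 0.085, 0.001], [0.002, -0.001, -1.0]]
ft_force: [-0.7, -0.6, 0.5]
finger_gap: 0.0002
```

Run:
```python
from h import *
st();bot()
for n in ("scene","top"):
    p=read_camera(n);W=cloud(p);ok=p["z_map"]>0;c=p["color"].astype(int);X,Y,Z=W[...,0],W[...,1],W[...,2]
    red=ok&(c[...,0]>90)&(c[...,0]>2*c[...,1])&(c[...,0]>2*c[...,2])&(abs(X-.55)<.1)&(abs(Y-.09)<.06)&(Z<.04)
    P=W[red]
    if len(P)>20:
        xy=P[:,:2];mu=xy.mean(0);d=np.linalg.svd(xy-mu,full_matrices=False)[2][0];d=d*np.sign(-d@by[:2]);print(n,len(P),"guard angle",np.arctan2(-(d@u[:2]),-(d@by[:2])).round(3))
    a=(190,90) if n=="top" else (110,150)
    cv2.imwrite(f"pics/f_{n}.png",cv2.resize(p["color"][110:310,150:400,::-1],None,fx=3,fy=3))
    for q in ("lidded_cup","lab_timer"): print(q,[np.round(d["at"],3) for d in models.look_for(q,p)[:1]])
```

```text
t 25.23 bay [-195.7  -32.3  177.8] F bay [ 0.57 -0.78  0.5 ] gap 0.0002 q [0.44 0.41 1.69 0.   1.04 0.35]
 per mm: u [-1.    -0.001 -0.002] by [-0.001  1.    -0.001] up [ 0.002 -0.001 -1.   ]
scene 0.71 0.05 394 bay [79.9  0.5] r 0.0383
scene 0.71 0.08 481 bay [79.8  0.6] r 0.0385
scene 0.71 0.155 208 bay [83.7 -2.2] r 0.0123
top 0.94 0.08 38 bay [79.9  0.2] r 0.0388
top 0.94 0.155 245 bay [79.5 -1. ] r 0.012
scene 89 guard angle -0.06
lidded_cup [array([ 0.703, -0.093,  0.06 ])]
lab_timer [array([0.725, 0.202, 0.036])]
top 178 guard angle 0.006
lidded_cup [array([ 0.714, -0.084,  0.063])]
lab_timer [array([0.724, 0.217, 0.047])]
```

View pics/f_top.png

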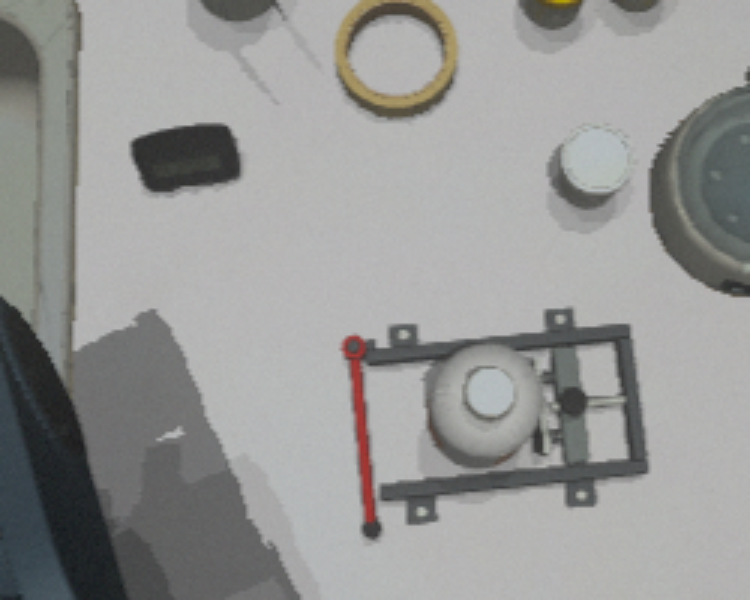

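View pics/f_scene.png

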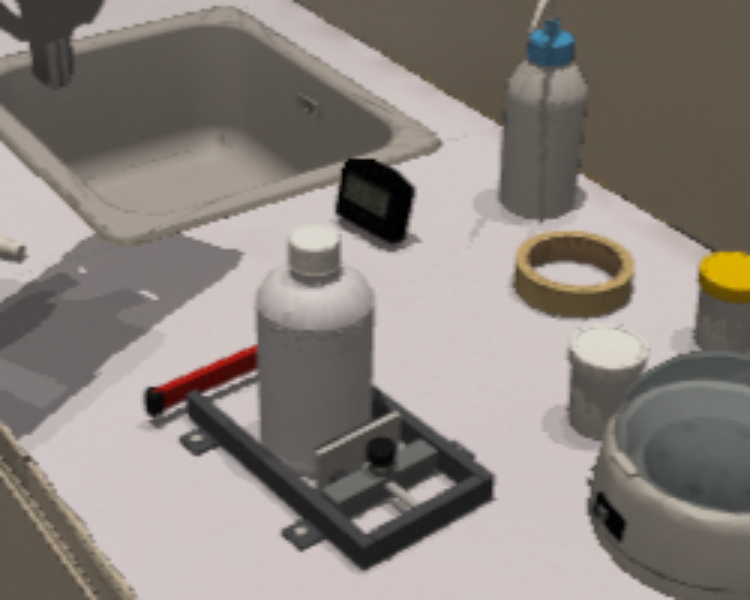

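```bash
python3 -c "
from rig import r
print(r.close_job())"
```

```text
the job is handed in; nothing more can be done
None
```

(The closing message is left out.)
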